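# Close up a scooter fuel tank with its bayonet cap

### The arm

A 6-joint arm with a two-finger parallel gripper is mounted at the origin on the work surface. World frame = base frame: x ahead of the robot, y to its left, z up, the work surface at z = 0. Lengths are in m, angles in rad, forces in N, time in s.
With the tool pointing down it reaches from about 0.375 to 0.9 m from the base axis. Payload 3.1 kg.
Tool frame: the origin (TCP) lies between the finger pads; the fingertips stand 11 mm ahead of it and the grasp point (between the pads) lies 8 mm behind it; z points along the fingers, y is the direction in which the jaws open and shut (so a half turn about z gives the same grasp; the last joint's range is limited). The gripper opens to 85 mm and grips with 20 to 120 N. Pads are 22 mm wide; open, the fingers measure 114 mm over their backs; the gripper's body (76 mm by 85 mm) begins 54 mm behind the grasp point. The pads swing forward as they close: fully open they stand 13 mm farther back than shut.
Start: joints at [-1.438, 0.527, 1.433, -0, 1.181, -0.178], TCP at [0.192, -0.595, 0.212] pointing down, gripper open.
Joint ranges: [-3.08, 3.08], [-0.75, 2.2], [0.22, 2.44], [-1.43, 4.57], [0, 2.65], [-2.85, 2.85]. Speed limits (rad/s): [2.79, 2.79, 3.14, 3.14, 3.14, 3.14].

### API

Orientations are given as a unit quaternion [x, y, z, w].
In Python, from station import manip gives the robot as it stands. The module is installed in compiled form; this text tells all that it offers.
- The arm moves only by the tool arm_command, never from a script. Its argument "rows" is a list of rows, each a list of 3 entries, a list of its own where there are three numbers: the shift along the world's x, y, z in mm, then the turn about the world's z in rad, then the closure, from -1 (fully open) to 1 (shut), so that 0 is half open. A call has 1 to 12 rows; each row shifts and turns the commanded pose from where the row before left it; what a row does not reach is not made up. A row lasts 1/8 s, in which the tool goes at most 62.5 mm and 10.7 degrees, less where a joint would pass 70% of its speed; a pose out of reach is approached as far as the arm can. A call with a gripper value outside its range is refused whole. The fingers move at their own pace and stop on an object; "squeeze" is the grip in N (left out, the last holds). Time passes only in rows, so rows that do not move let the fingers close. It gives the time, the measured TCP pose, the force and the opening at its end, in the units of the state.
- manip.sense(): the state, without advancing time (a new reading comes with each control period).
- manip.snapshot(name): name is "scene" or "side" or "wrist"; returns the picture (420x560x3 uint8, blue, green, red); there is no depth.
- manip.get_calibration(name): a dict with "fovy" (degrees; the focal length in pixels is half the picture's height over the tangent of half this angle, whatever the lens; pixels are square), "cx", "cy" (the principal point, pixels), "R" (3x3) and "t" (3): a world point X has camera coordinates R X + t. Camera axes: x right, y down, z forward; pixel columns grow to the right and rows downward; lengths in m; the calibration is good to about 2 mm. A picture is of the moment at which its call begins: read the wrist's pose just before it. get_calibration takes no time and is no camera call; for the wrist camera it gives the pose at the moment of the call.
- manip.sign_off(): hands the job in, once; it reports no verdict.
The state is a dict: "t": time; "q": joint angles; "qd": joint speeds; "tau": joint torques, N m; "tcp_pos": TCP position; "tool_rot": TCP orientation; "force": force on the tool from outside, world axes, zero at the start; "ft_torque": the same for the moment, N m; "finger_gap": opening from 0.0 (shut) to 1.0 (fully open).
Only numpy, scipy, OpenCV 4.12 (cv2) and the standard library are available. Lean on these libraries where they do the work, as an engineer would, in place of code of your own. Each camera call takes 0.05 s, during which the arm holds its last target.

### The job

The mallet has been left standing in the filler neck of the empty green tank: first pull it out and lower it handle-first through the red ring holder until it hangs there upright by its head. Then fit the red-handled cap to the tank: pass its lugs through the slots of the neck, push it in against the spring and turn it a quarter turn clockwise so that it stays locked when you let go. Leave the other things on the bench where they are.

Things in the scene. Friction and masses are not known exactly. Their poses are not given: they have to be found in the camera images.
- tank: Fixed green steel tank, 268 mm long (x from -68 to 200 mm), 180 mm wide, 151 mm high; its front (-x, towards the robot) has a sloping shoulder with the filler neck. Origin on the bench below the middle of the slope.
- mallet_head (a point): Mallet, 0.35 kg: block head, orange with black ends, 84 x 40 mm, 46 mm high; wooden handle 22 mm thick reaching 115 mm below the head. Point: centre of the head, 23 mm above its underside; z from handle through head, y along the 84 mm, x across the 40 mm (grasp across x). At the start its handle stands in the filler neck, leaning with it, its head on the seal.
- holder_ring (a point): Fixed red ring holder: a level ring, bore 38 mm, outside 54 mm, 10 mm thick, on an arm from a 16 mm post. Point: centre of the ring's top face, 150 mm above the bench. x points from the ring to its post (85 mm away); nothing of the holder is higher than the ring.
- neck: Steel bayonet filler neck on the tank's slope, 57 mm outside, 28 mm long. Origin: centre of the lip's top face; z outwards along the neck (leaning 26 degrees towards the tank's front), y level, x up the slope. Lip: 32 mm bore with two slots 15 mm wide, on its +y and -y sides; yellow marks on the tank beside the neck show them.
- pocket (a point): Point on the neck at its locking pocket on the +x side, 21 mm from the axis, level with the lip's top; the other lies opposite. The lip is 6.5 mm thick where lugs pass beneath, 4 mm at the pockets, where they rise and lock. Stops let the cap turn only clockwise seen from outside, from slots to pockets, 90 degrees. Axes as the neck's.
- seal (a joint): Black sprung seal ring round the neck, 70 mm outside; at 0 its top stands 10 mm out beyond the lip. Value: how far it is pressed in, m (0 to 0.011). Spring: 4 N at first, plus 0.7 N per mm. About 0.004 with the cap locked; the cap turns only when pressed to about 0.008 (10 N); at 0.010 the cap stops on the lip.
- cap_grip (a point): Filler cap, 0.14 kg: steel flange 70 mm across, 6 mm thick; on it a red grip bar 52 x 14 mm, 30 mm high, along the cap's y; z points up out of the bar. Point: on the axis, 22 mm above the flange's top, 8 mm below the bar's top; grasp the bar here, across x. At the start it stands upright, its flange on a fixed wooden ring 66 mm across, 28 mm high.
- cap_lugs (a point): Point on the cap's axis level with the lugs' upper faces, 38 mm below the grip point, 10 mm below the flange's underside. Stem 28 mm thick, 22 mm long; two brass lugs along y, 46 mm over both, 10 mm wide, 4 mm thick. The grip point is 38 mm out from the lip when the flange meets the seal, 30 mm when pressed in for turning, 34 mm when locked.
- oil: Yellow oil bottle, 72 mm across, 190 mm high; leave alone. Origin at its foot.
- spray: Blue spray can, 56 mm across, 170 mm high; leave alone. Origin at its foot.
- driver: Screwdriver with red handle, 170 mm, lying in front of the tank; leave alone.
- spanner: Steel wrench, 160 mm, lying; leave alone.
- socket: Steel socket, 28 mm across, 34 mm high; leave alone. Origin at its foot.
- bush: Brass bush, 36 mm across, 26 mm high; leave alone. Origin at its foot.
- grease: White tub with blue lid, 68 mm across, 60 mm high; leave alone. Origin at its foot.
Things that resemble listed ones, but are neither listed nor needed, are in the scene too. There is more than one size of the part that bears cap_grip; the job needs the largest.

How it is judged:
On the way, in this order (a step that is already met when the one before it is completed fails the run):
1. the mallet hangs by its head in the ring holder, handle down, let go (horizontal distance between mallet_head and holder_ring below 0.014 m and z of mallet_head in the frame of holder_ring between 0.015 and 0.031 m and angle between mallet_head's own z axis and vertical below 0.15 rad and contact force between the fingers and mallet below 0.1 N), for 0.2 s.
2. the cap is pushed in against the spring with its lugs through the slots (x of cap_grip in the frame of neck between -0.007 and 0.007 m and y of cap_grip in the frame of neck between -0.007 and 0.007 m and angle between the z axis of cap_grip and the z axis of neck, either way round below 0.12 rad and z of cap_grip in the frame of neck below 0.0325 m and value of joint seal above 0.006 m), for 0.05 s.
3. the cap is turned to its locked position (x of cap_grip in the frame of neck between -0.007 and 0.007 m and y of cap_grip in the frame of neck between -0.007 and 0.007 m and angle between the z axis of cap_grip and the z axis of neck, either way round below 0.12 rad and angle between the y axis of cap_grip and the x axis of neck, either way round below 0.26 rad and z of cap_grip in the frame of neck between 0.029 and 0.0375 m), for 0.1 s.
At the end, for the whole second after the job is handed in: Mallet at rest, upright (0.15 rad) in the ring, head centre within 14 mm of its axis, 15-31 mm above it. Cap at rest, locked: bar along the neck's x (0.26 rad), square (0.12 rad), centred (7 mm), grip point 29-37.5 mm out from the lip, seal pressed over 2 mm. Others moved under 30 mm (all of step 3 and horizontal distance between mallet_head and holder_ring below 0.014 m and z of mallet_head in the frame of holder_ring between 0.015 and 0.031 m and angle between mallet_head's own z axis and vertical below 0.15 rad and value of joint seal above 0.002 m and linear speed of each of mallet, cap below 0.03 m/s); the robot touches nothing.
It fails at once if another thing on the bench is moved by more than 30 mm (distance of any of oil, spray, driver, spanner, socket, bush, grease from where it was at the start of the episode above 0.03 m).
It fails at once if a standing bystander is tipped over (angle between any of oil, spray, socket, bush, grease's own z axis and vertical above 0.5 rad).
It also fails if it takes over 66 s, if anything falls off the work surface, if the arm or the gripper's body presses on something with over 40 N, if the wrist force passes 120 N, or if a joint passes its speed limit or range.

## Working session

There is one attempt and no reset: what is moved stays moved. The work goes in short steps, Python scripts to look and compute and a tool call to move; the robot and the scene stay as the last step left them, time stands still between calls to the robot, and variables do not carry over. Pictures are saved under pics/ and viewed, and the job is handed in when it is done.

Besides the shell and the picture viewer there is one more tool, called after "Emit:" in YAML: its name, and indented under it one key for each argument. arm_command: Moves the arm, as the interface text tells. Its arguments: {"type":"object","properties":{"rows":{"type":"array","items":{"type":"array"}},"squeeze":{"type":"number"}},"required":["rows"]}

```bash
mkdir -p pics; cat > h.py <<'E'
import numpy as np, cv2, json
from station import manip
def snap(n,f):
    c=manip.get_calibration(n); im=manip.snapshot(n); cv2.imwrite(f'pics/{f}.png',im)
    np.savez(f'pics/{f}.npz',**{k:np.array(c[k]) for k in c}); return im
def cal(f): return dict(np.load(f'pics/{f}.npz'))
def K(c): 
    f=210/np.tan(np.radians(float(c['fovy']))/2); return f,float(c['cx']),float(c['cy'])
def ray(c,u,v):
    f,cx,cy=K(c); R=c['R'];t=c['t']; d=R.T@np.array([(u-cx)/f,(v-cy)/f,1]); return -R.T@t,d/np.linalg.norm(d)
def onz(c,u,v,z):
    o,d=ray(c,u,v); return o+d*(z-o[2])/d[2]
def tri(*obs):
    A=np.zeros((3,3));b=np.zeros(3);L=[]
    for c,u,v in obs:
        o,d=ray(c,u,v);P=np.eye(3)-np.outer(d,d);A+=P;b+=P@o;L.append((o,d))
    x=np.linalg.solve(A,b); return x,[np.linalg.norm(np.cross(x-o,d)) for o,d in L]
def proj(c,X):
    f,cx,cy=K(c); p=c['R']@np.asarray(X)+c['t']; return cx+f*p[0]/p[2],cy+f*p[1]/p[2]
E
python3 - <<'E'
from h import *
for n in ['scene','side','wrist']:
    snap(n,n+'0'); c=cal(n+'0'); print(n,{k:np.round(c[k],3).tolist() for k in c}, 'pos',np.round(-c['R'].T@c['t'],3))
s=manip.sense(); print({k:np.round(s[k],3) for k in s})
E
```

```text
scene {'fovy': 44.29, 'cx': 281.668, 'cy': 214.746, 'R': [[0.708, 0.706, 0.011], [0.517, -0.507, -0.689], [-0.482, 0.493, -0.724]], 't': [-0.404, -0.192, 1.886]} pos [ 1.293 -0.742  1.238]
side {'fovy': 52.015, 'cx': 278.073, 'cy': 212.831, 'R': [[0.978, -0.207, -0.003], [-0.108, -0.501, -0.858], [0.176, 0.84, -0.513]], 't': [-0.513, 0.167, 1.209]} pos [ 0.307 -1.038  0.762]
wrist {'fovy': 64.993, 'cx': 278.531, 'cy': 204.542, 'R': [[0.307, -0.952, -0.002], [-0.915, -0.295, 0.275], [-0.262, -0.083, -0.961]], 't': [-0.624, -0.035, 0.378]} pos [ 0.258 -0.573  0.372]
{'t': np.float64(0.15), 'q': array([-1.437,  0.528,  1.434,  0.   ,  1.181, -0.179]), 'qd': array([-0.001, -0.002, -0.004, -0.001,  0.001,  0.   ]), 'tau': array([ 1.0000e-03, -4.4274e+01, -1.7828e+01, -0.0000e+00,  6.0000e-03,
        0.0000e+00]), 'tcp_pos': array([ 0.192, -0.594,  0.211]), 'tool_rot': array([ 0.988,  0.155,  0.   , -0.001]), 'force': array([ 0.102,  0.863, -0.379]), 'ft_torque': array([ 0.027,  0.058, -0.049]), 'finger_gap': np.float64(0.999)}
```

View pics/scene0.png

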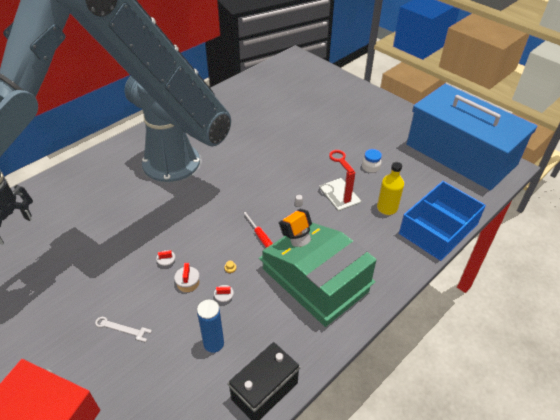

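View pics/side0.png

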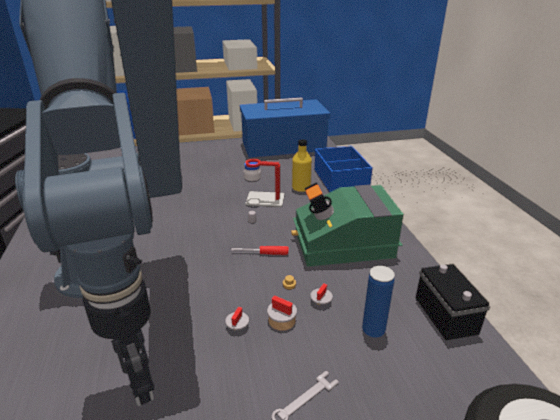

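View pics/wrist0.png

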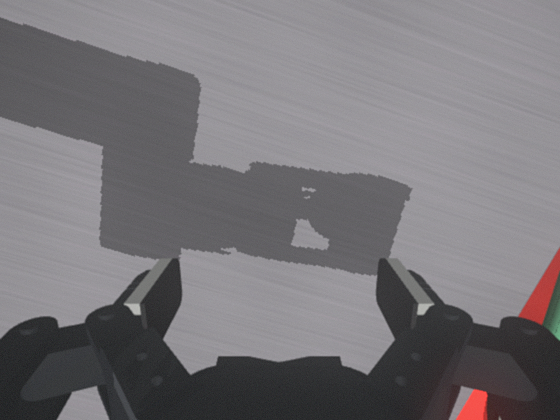

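```bash
python3 - <<'E'
from h import *
a=cv2.imread('pics/scene0.png');b=cv2.imread('pics/side0.png')
def crop(im,x,y,w,h,s): return cv2.resize(im[y:y+h,x:x+w],None,fx=s,fy=s,interpolation=cv2.INTER_CUBIC)
cv2.imwrite('pics/c1.png',crop(a,235,140,160,120,5)); cv2.imwrite('pics/c2.png',crop(b,230,140,180,130,4.4)); 
cv2.imwrite('pics/c3.png',np.hstack([crop(a,145,240,100,75,4),crop(b,215,265,100,75,4)]))
E
```

```text
(no output)
```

View pics/c1.png

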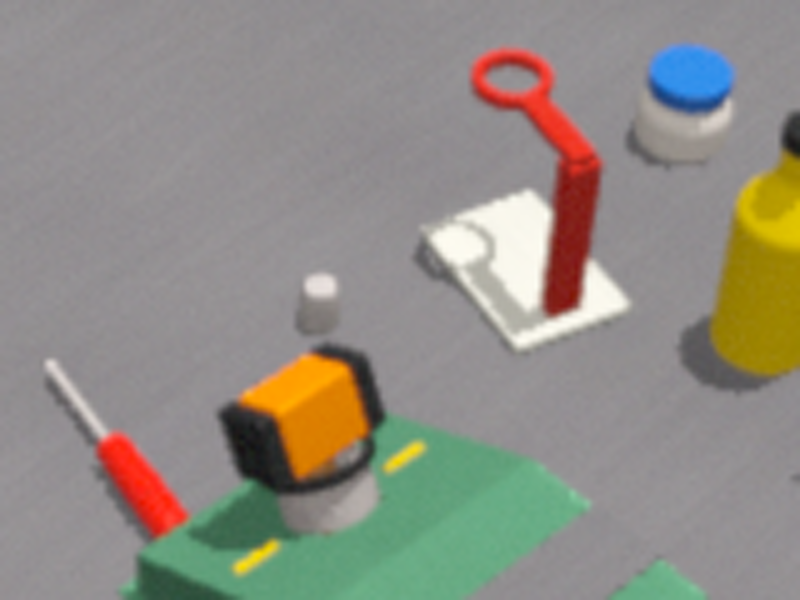

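View pics/c2.png

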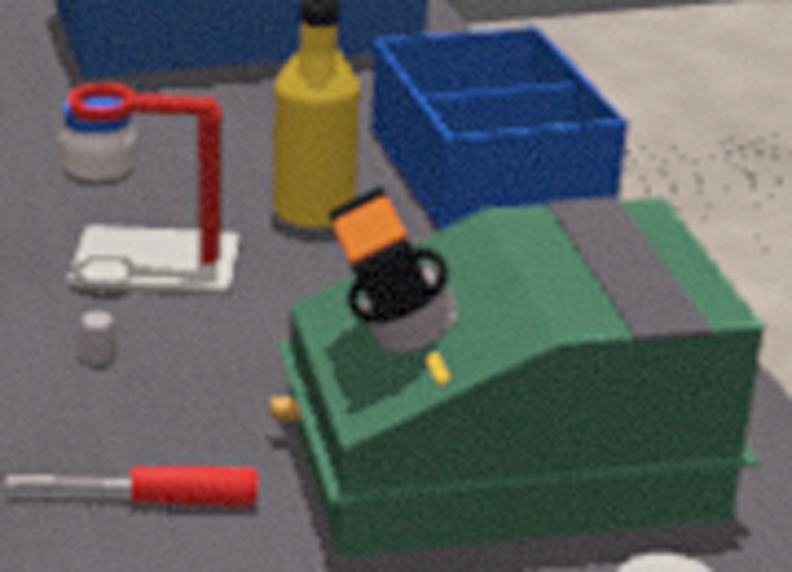

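View pics/c3.png

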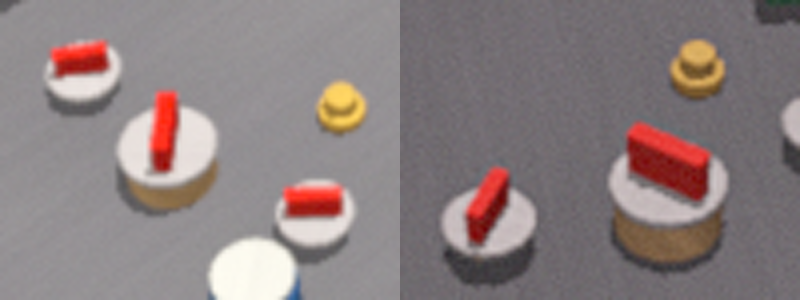

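```bash
python3 - <<'E'
from h import *
S=cal('scene0');D=cal('side0')
def P(n,a,b): x,e=tri((S,*a),(D,*b)); print(n,np.round(x,3),np.round(e,4))
P('ring',(337.4,155.6),(253.2,163.0))
P('mallet orange mid',(295.5,222.5),(313,193))
P('nearmark(-y)',(286.4,251.6),(329.5,223.6))
P('capflange',(187,276.5),(282,311))
P('capbar',(186.3,268),(282,304))
print('far mark on plane z .11',onz(S,316,231.4,.11),'near',onz(S,286.4,251.6,.11))
print('cap flange z.034',onz(S,187,277,.034), 'small caps',onz(S,165.5,258.5,.01),onz(S,223.5,294,.01),onz(S,230,267,.02))
print('spray foot',onz(S,212,348,0),'socket',onz(S,299,205,0),'driver',onz(S,270,240,0.01),onz(S,245,213,0))
E
```

```text
ring [0.505 0.323 0.144] [0.0003 0.0003]
mallet orange mid [ 0.629 -0.006  0.178] [0.0073 0.0073]
nearmark(-y) [ 0.657 -0.07   0.117] [0.0005 0.0005]
capflange [ 0.473 -0.29   0.03 ] [0.0003 0.0003]
capbar [ 0.47  -0.288  0.057] [0.0056 0.0056]
far mark on plane z .11 [0.66097062 0.05004171 0.11      ] near [ 0.65382552 -0.06629547  0.11      ]
cap flange z.034 [ 0.47615984 -0.29238323  0.034     ] small caps [ 0.35902307 -0.28680553  0.01      ] [ 0.58097239 -0.2464254   0.01      ] [ 0.52684578 -0.1737679   0.02      ]
spray foot [ 0.6851491  -0.37673559  0.        ] socket [0.47862435 0.17471495 0.        ] driver [ 0.5280147  -0.00953169  0.01      ] [0.37878878 0.01964136 0.        ]
```

Emit:
arm_command:
  rows:
    - [[30,45,30],0.105,-1]
    - [[30,45,30],0.105,-1]
    - [[33,50,17],0.105,-1]
    - [[33,50,17],0.105,-1]
    - [[33,50,17],0.105,-1]
    - [[33,50,17],0.105,-1]
    - [[33,50,17],0.105,-1]
    - [[33,50,17],0.105,-1]
    - [[33,50,17],0.105,-1]
    - [[33,50,17],0.105,-1]
    - [[33,50,17],0.105,-1]
    - [[33,50,17],0.105,-1]

```text
t: 1.65
tcp_pos: [0.5824, -0.003, 0.4418]
tool_rot: [0.705, 0.709, -0.0, -0.0]
force: [0.6, -0.0, -0.5]
finger_gap: 1.0
```

Emit:
arm_command:
  rows:
    - [[20,55,0],0.0,-1]
    - [[0,0,0],0,-1]

```text
t: 1.9
tcp_pos: [0.6022, 0.0542, 0.4406]
tool_rot: [0.705, 0.71, 0.0, -0.001]
force: [-0.9, -1.6, -1.3]
finger_gap: 1.002
```

```bash
python3 - <<'E'
from h import *
snap('wrist','w1'); s=manip.sense(); print(s['tcp_pos'],s['tool_rot'],s['q'])
E
```

```text
[0.60166323 0.05197284 0.44059408] [ 7.05456595e-01  7.08752577e-01 -7.09924642e-04 -5.22536148e-04] [-9.84529853e-02  3.33922722e-01  1.13239411e+00 -4.41514130e-04
  1.67698327e+00 -1.03160634e-01]
```

View pics/w1.png

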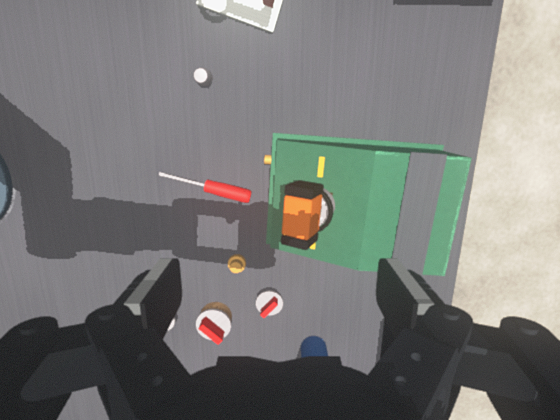

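```bash
python3 - <<'E'
from h import *
im=cv2.imread('pics/w1.png')
cv2.imwrite('pics/c4.png',cv2.resize(im[125:275,250:450],None,fx=4,fy=4,interpolation=cv2.INTER_CUBIC))
hsv=cv2.cvtColor(im,cv2.COLOR_BGR2HSV); c=cal('w1')
m=cv2.inRange(hsv,(22,150,120),(35,255,255)); n,l,st,ce=cv2.connectedComponentsWithStats(m)
for i in range(1,n):
    if st[i,4]>8: print('yellow',st[i],ce[i],onz(c,*ce[i],.117))
m=cv2.inRange(hsv,(5,150,100),(18,255,255)); n,l,st,ce=cv2.connectedComponentsWithStats(m)
for i in range(1,n):
    if st[i,4]>100:
        print('or',st[i],ce[i]); cn=cv2.findContours((l==i).astype(np.uint8),cv2.RETR_EXTERNAL,cv2.CHAIN_APPROX_NONE)[0][0]; print(cv2.minAreaRect(cn))
E
```

```text
yellow [318 157   7  20  95] [320.62105263 166.48421053] [0.66464697 0.04451818 0.117     ]
yellow [310 243   5   6  18] [312.72222222 246.05555556] [ 0.65750572 -0.08276101  0.117     ]
or [ 282  194   40   46 1459] [300.72035641 216.32967786]
((300.9448547363281, 215.66209411621094), (36.8721923828125, 46.33938217163086), 4.763641834259033)
```

View pics/c4.png

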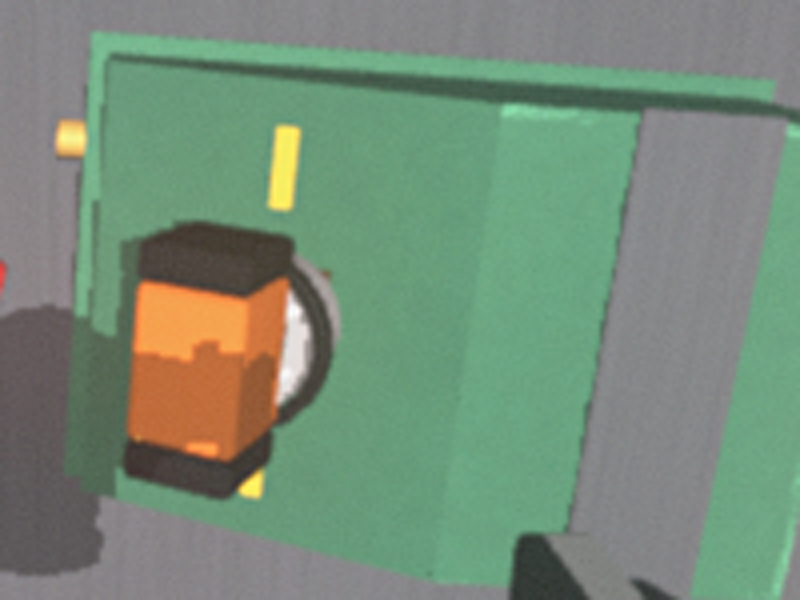

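```bash
python3 - <<'E'
from h import *
c=cal('w1')
g=lambda u,v,z: onz(c,250+u/4,125+v/4,z)
for n,a,b,z in [('ridge',(503,105),(440,578),.151),('stripeL',(638,112),(570,525),.151),('mark',(287,127),(282,210),.117),('headL',(138,283),(128,440),.2),('headmid',(250,295),(233,455),.2),('farblack',(145,240),(130,462),.2)]:
    A,B=g(*a,z),g(*b,z); d=A-B; print(n,np.round(A,4),np.round(B,4),'yaw',np.round(np.arctan2(-d[0],d[1]),3))
S=cal('scene0')
E
```

```text
ridge [0.7344 0.0715 0.151 ] [ 0.7263 -0.1059  0.151 ] yaw -0.045
stripeL [0.7805 0.0695 0.151 ] [ 0.7731 -0.0837  0.151 ] yaw -0.049
mark [0.6657 0.0589 0.117 ] [0.6652 0.0279 0.117 ] yaw -0.017
headL [0.61   0.0207 0.2   ] [ 0.6074 -0.0321  0.2   ] yaw -0.049
headmid [0.6454 0.0171 0.2   ] [ 0.6418 -0.0371  0.2   ] yaw -0.067
farblack [0.612  0.0346 0.2   ] [ 0.6081 -0.0398  0.2   ] yaw -0.052
```

Emit:
arm_command:
  rows:
    - [[16,-35,-40],-0.03,-1]
    - [[16,-34,-42],-0.03,-1]
    - [[0,0,-50],0,-1]
    - [[0,0,-50],0,-1]
    - [[0,0,0],0,-1]

```text
t: 2.58
tcp_pos: [0.6298, -0.02, 0.255]
tool_rot: [0.728, 0.685, -0.003, -0.005]
force: [0.1, 0.7, 0.8]
finger_gap: 0.996
```

```bash
python3 - <<'E'
from h import *
snap('wrist','w2');snap('side','s2'); s=manip.sense(); print(s['tcp_pos'],s['tool_rot'])
b=cv2.imread('pics/s2.png'); a=cv2.imread('pics/w2.png')
bc=b[110:270,250:430]
S=cal('s2');W=cal('w2')
hc=(.6353,-.0167,.1729); print(proj(S,hc),proj(W,hc)); 
for im,cc in((b,S),(a,W)):
    u,v=proj(cc,hc); cv2.circle(im,(int(u),int(v)),2,(255,0,255),-1)
cv2.imwrite('pics/c5.png',np.hstack([cv2.resize(b[110:260,250:400],(400,400)),cv2.resize(a[140:420,130:430],(400,400))]))
E
```

```text
[ 0.63419513 -0.02012596  0.26073598] [7.28127540e-01 6.85441362e-01 2.25292642e-04 6.11066266e-04]
(np.float64(317.49188520637057), np.float64(198.06076529307254)) (np.float64(286.4226397937187), np.float64(200.396160208244))
```

View pics/c5.png

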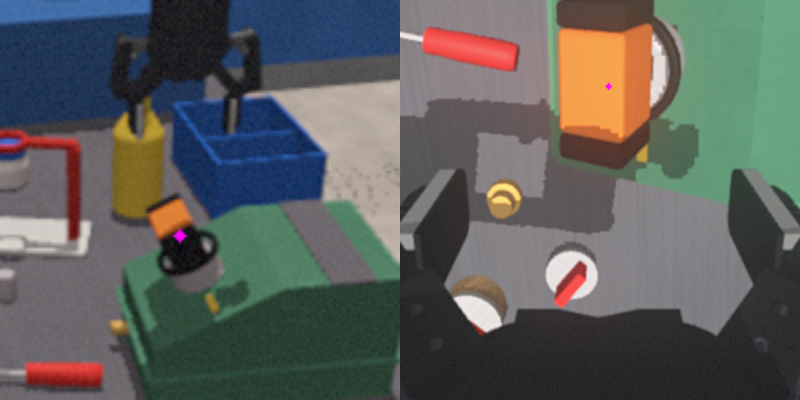

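Emit:
arm_command:
  rows:
    - [[0,2,-45],0,-1]
    - [[0,0,-38],0,-1]
    - [[0,0,0],0,-1]
    - [[0,0,0],0,-1]

```text
t: 3.18
tcp_pos: [0.6361, -0.0174, 0.1798]
tool_rot: [0.728, 0.686, 0.002, 0.002]
force: [-0.7, 0.3, -0.2]
finger_gap: 1.0
```

```bash
python3 - <<'E'
from h import *
snap('wrist','w3');snap('side','s3'); s=manip.sense(); print(s['tcp_pos'],s['tool_rot'],s['force'])
b=cv2.imread('pics/s3.png'); a=cv2.imread('pics/w3.png')
cv2.imwrite('pics/c6.png',np.hstack([cv2.resize(b[130:260,265:395],(400,400)),cv2.resize(a[0:420,80:500],(400,400))]))
E
```

```text
[ 0.63590272 -0.01730692  0.1797275 ] [0.72764068 0.68595184 0.00170729 0.00248779] [ 0.34685941 -0.08624034  0.08042475]
```

View pics/c6.png

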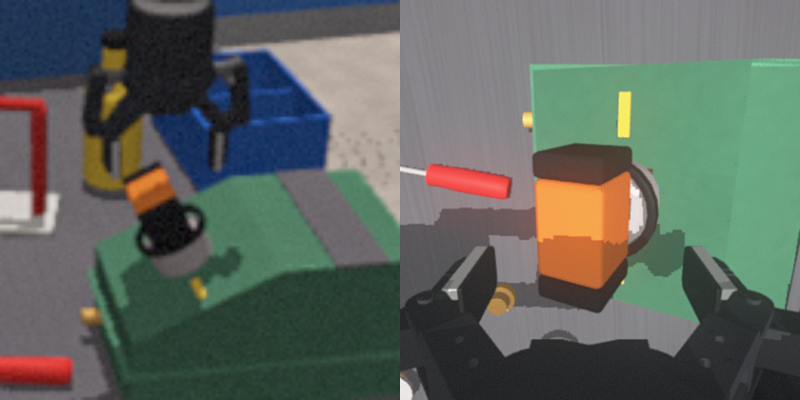

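```bash
python3 - <<'E'
from h import *
W=cal('w3');S=cal('s3')
for n,X in dict(tcp=(.6359,-.0173,.1797),hc=(.6353,-.0167,.1729),topc=(.6353-.0101,-.0167,.1729+.0207)).items():
    u,v=proj(W,X);print(n,'wrist crop',400+(u-80)*400/420,v*400/420, 'side crop',*[(p-q)*400/130 for p,q in zip(proj(S,X),(265,130))])
im=cv2.imread('pics/w3.png');cv2.imwrite('pics/c7.png',cv2.resize(im[130:340,200:480],None,fx=2.8,fy=2.8,interpolation=2))
E
```

```text
tcp wrist crop 588.5570033054773 235.73829841563375 side crop 162.65787493545199 203.16238591409152
hc wrist crop 587.3988477583696 230.09333231788275 side crop 161.51349294267868 209.41773936330011
topc wrist crop 567.827516674723 246.7356982169701 side crop 151.84660268545818 190.63350478584496
```

View pics/c7.png

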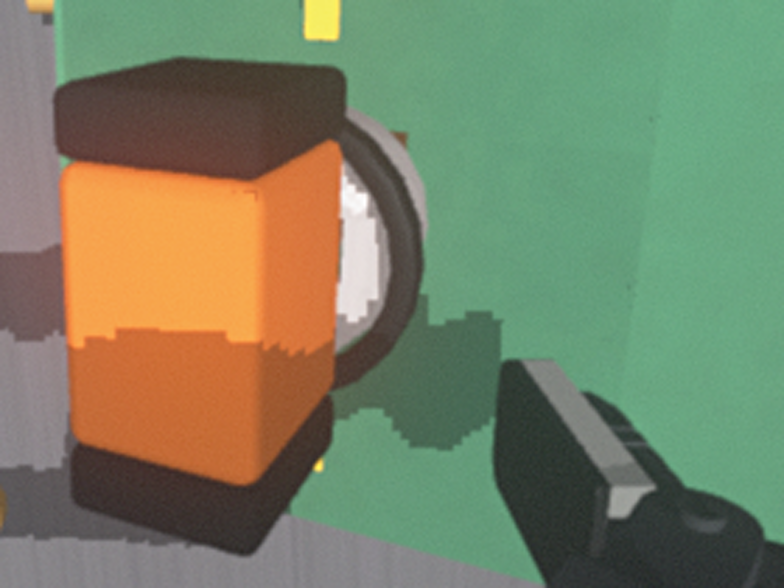

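```bash
python3 - <<'E'
from h import *
W=cal('w3')
for u,v in [(500,365),(550,365)]:
    o,d=ray(W,200+u/2.8,130+v/2.8)
    for y in(-.006,-.0173): print(np.round(o+d*(y-o[1])/d[1],4))
E
```

```text
[ 0.6757 -0.006   0.2237]
[ 0.6827 -0.0173  0.2012]
[ 0.6824 -0.006   0.2246]
[ 0.6907 -0.0173  0.2022]
```

```bash
python3 - <<'E'
from h import *
W=cal('s3')
o,d=ray(W,265+215*.325,130+168*.325)
for y in(-.006,-.0173,-.028): print(np.round(o+d*(y-o[1])/d[1],4))
b=cv2.imread('pics/s3.png');cv2.imwrite('pics/c8.png',cv2.resize(b[120:220,280:400],None,fx=6,fy=6,interpolation=2))
E
```

```text
[ 0.6882 -0.006   0.2045]
[ 0.684  -0.0173  0.2106]
[ 0.6801 -0.028   0.2164]
```

View pics/c8.png

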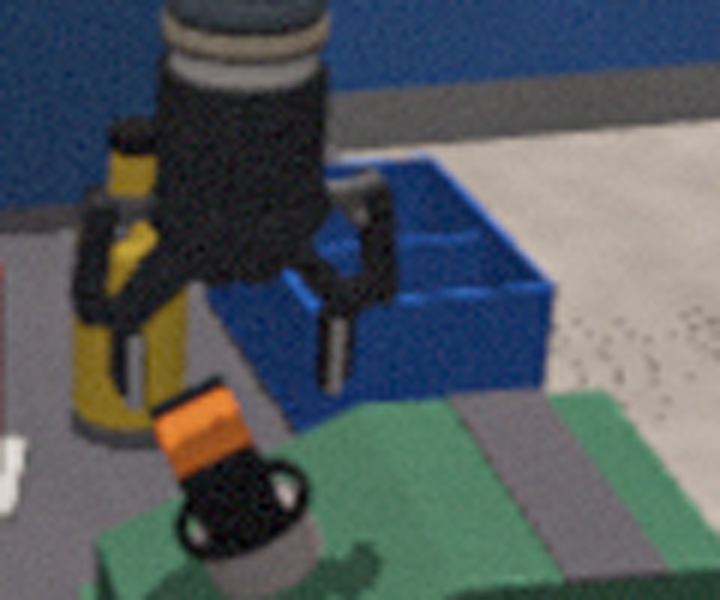

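```bash
python3 - <<'E'
from h import *
b=snap('scene','a3');cv2.imwrite('pics/c9.png',cv2.resize(b[120:260,230:390],None,fx=5,fy=4.2,interpolation=2)) if 0 else cv2.imwrite('pics/c9.png',cv2.resize(b[130:250,240:360],None,fx=5,fy=5,interpolation=2))
S=cal('a3'); print([( (p-q)*5) for p,q in zip(proj(S,(.636,-.0173,.18)),(240,130))])
for px in [(130,400),(335,388)]:
    o,d=ray(cal('s3'),280+px[0]/6,120+px[1]/6); print(np.round([o+d*(y-o[1])/d[1] for y in(-.02,0,.02)],3).tolist())
E
```

```text
[np.float64(273.0248388127987), np.float64(462.81237337237155)]
[[0.587, -0.02, 0.216], [0.593, 0.0, 0.205], [0.598, 0.02, 0.195]]
[[0.686, -0.02, 0.212], [0.693, 0.0, 0.201], [0.701, 0.02, 0.19]]
```

View pics/c9.png

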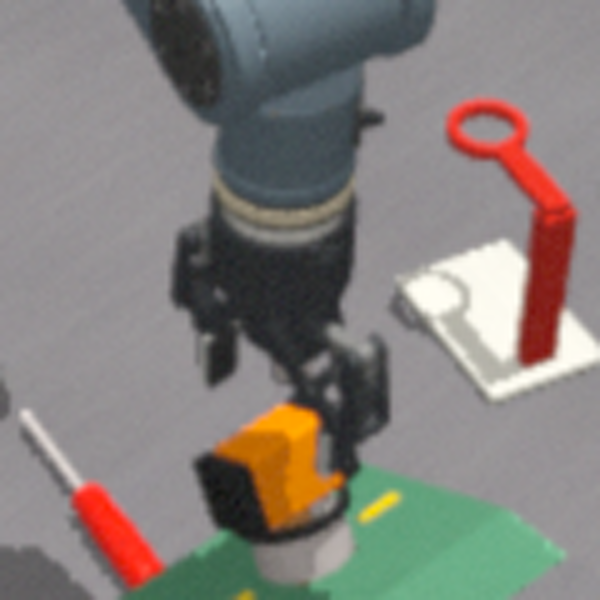

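```bash
python3 - <<'E'
from h import *
A=cal('a3');S=cal('s3')
print(tri((A,308.4,224.5),(S,335.8,184.8))); print(tri((A,283,206.5),(S,301.7,186.8)))
print(tri((A,308.4,224.5),(S,335.8,184.8),(cal('w3'),380,261)))
E
```

```text
(array([ 0.68642582, -0.01718317,  0.21023249]), [np.float64(0.0006289523350477576), np.float64(0.0006289523350477366)])
(array([ 0.58922744, -0.01673496,  0.21216547]), [np.float64(0.0018102683089173891), np.float64(0.0018102683089172157)])
(array([ 0.68453368, -0.01518642,  0.20788782]), [np.float64(0.0002509044149748535), np.float64(0.0030700704133973518), np.float64(0.0031078945094196796)])
```

Emit:
arm_command:
  rows:
    - [[-2,0,-14],0,-1]
    - [[0,0,-14],0,-1]
    - [[0,0,0],0,-1]

```text
t: 3.7
tcp_pos: [0.6301, -0.0166, 0.1463]
tool_rot: [0.728, 0.686, -0.001, -0.002]
force: [-0.2, 0.9, -0.1]
finger_gap: 0.998
```

```bash
python3 - <<'E'
from h import *
a=snap('scene','a4');b=snap('side','s4');s=manip.sense(); print(s['tcp_pos'],s['tool_rot'],s['force'])
cv2.imwrite('pics/c10.png',np.hstack([cv2.resize(a[160:250,260:350],(400,400),interpolation=2),cv2.resize(b[150:240,275:365],(400,400),interpolation=2)]))
E
```

```text
[ 0.63149554 -0.01677338  0.14780091] [ 7.27662783e-01  6.85934745e-01 -3.59238828e-04 -5.19754327e-04] [ 0.0543333   0.68255881 -0.26948869]
```

View pics/c10.png

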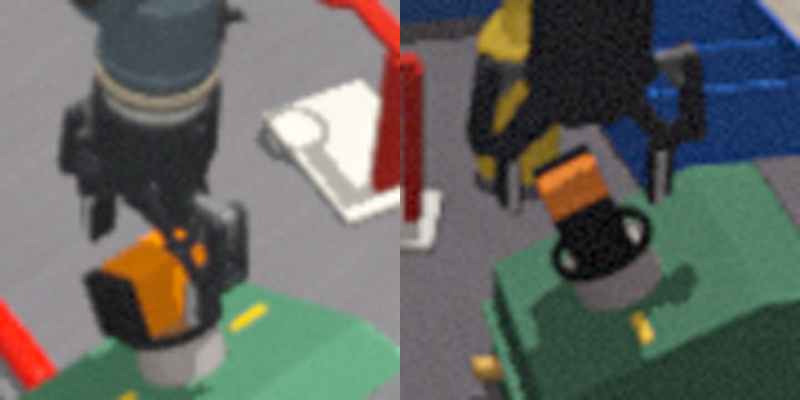

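Emit:
arm_command:
  rows:
    - [[2,0,0],0,-0.3]
    - [[0,0,0],0,0.0]
    - [[0,0,0],0,0.2]
    - [[0,0,0],0,0.2]
  squeeze: 25

```text
t: 4.3
tcp_pos: [0.6329, -0.0168, 0.1486]
tool_rot: [0.728, 0.686, -0.001, -0.001]
force: [-2.9, -0.3, 0.7]
finger_gap: 0.551
```

```bash
python3 - <<'E'
from h import *
a=snap('scene','a5');b=snap('side','s5');s=manip.sense(); print(s['tcp_pos'],s['finger_gap'],s['force'])
print([tuple(np.round(ray(cal('s5'),0,0)[0],2))])
cv2.imwrite('pics/c11.png',np.hstack([cv2.resize(a[160:250,260:350],(400,400),interpolation=2),cv2.resize(b[150:240,275:365],(400,400),interpolation=2)]))
E
```

```text
[ 0.63297277 -0.01682664  0.1484919 ] 0.5507801094568289 [-3.2958509  -0.16452807  1.62446425]
[(np.float64(0.31), np.float64(-1.04), np.float64(0.76))]
```

View pics/c11.png

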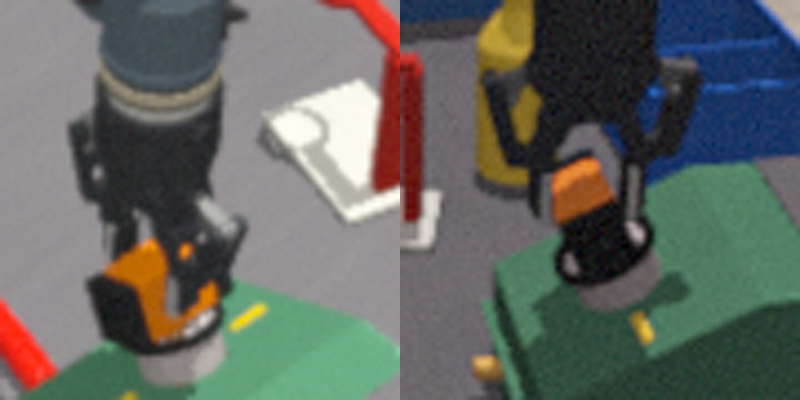

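Emit:
arm_command:
  rows:
    - [[0,0,4],0,0.4]
    - [[0,0,6],0,0.6]
    - [[0,0,8],0,0.6]
    - [[0,0,10],0,0.6]
    - [[0,0,0],0,0.6]
  squeeze: 35

```text
t: 5.03
tcp_pos: [0.6346, -0.0169, 0.1776]
tool_rot: [0.728, 0.686, 0.001, 0.001]
force: [-0.3, -0.1, -3.5]
finger_gap: 0.506
```

```bash
python3 - <<'E'
from h import *
a=snap('scene','a6');b=snap('side','s6');s=manip.sense(); print(s['tcp_pos'],s['finger_gap'],s['force'])
cv2.imwrite('pics/c12.png',np.hstack([cv2.resize(a[150:250,255:355],(400,400),interpolation=2),cv2.resize(b[140:240,270:370],(400,400),interpolation=2)]))
E
```

```text
[ 0.63422328 -0.0168676   0.1767653 ] 0.504208192661823 [ 0.10985884  0.23501193 -3.76600323]
```

View pics/c12.png

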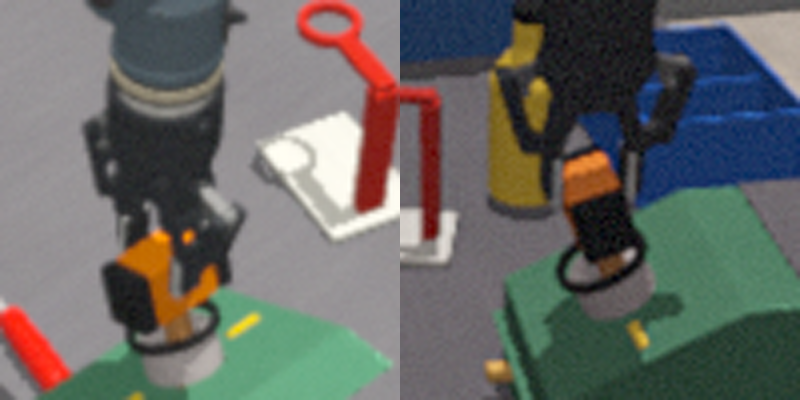

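Emit:
arm_command:
  rows:
    - [[0,0,15],0,0.6]
    - [[0,0,30],0,0.6]
    - [[0,0,35],0,0.6]
    - [[0,0,40],0,0.6]
    - [[0,0,40],0,0.6]
    - [[0,0,20],0,0.6]
    - [[0,0,0],0,0.6]
  squeeze: 60

```text
t: 6.0
tcp_pos: [0.6349, -0.017, 0.3596]
tool_rot: [0.728, 0.686, 0.002, 0.003]
force: [1.2, 0.6, -4.8]
finger_gap: 0.461
```

```bash
python3 - <<'E'
from h import *
a=snap('scene','a7');b=snap('side','s7');s=manip.sense(); print(s['tcp_pos'],s['finger_gap'],s['force'],s['q'])
cv2.imwrite('pics/c13.png',np.hstack([cv2.resize(a[100:250,230:380],(400,400),interpolation=2),cv2.resize(b[80:230,250:400],(400,400),interpolation=2)]))
E
```

```text
[ 0.63314344 -0.01670107  0.35597591] 0.460805861905577 [ 0.55562462 -0.18789387 -4.60227235] [-2.02554027e-01  4.20723722e-01  1.21284462e+00  3.47145857e-05
  1.50917242e+00 -1.43517688e-01]
```

View pics/c13.png

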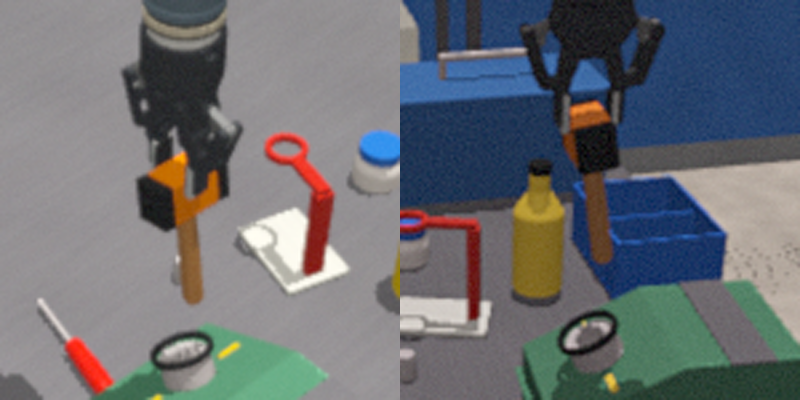

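```bash
python3 - <<'E'
from h import *
A=cal('a7');S=cal('s7')
print('tip',tri((A,302.2,212),(S,326.0,177)))
print('handle top',tri((A,299.8,181.5),(S,322.6,144.5)))
for f,roi in(('scene0',(320,145,360,168)),('a7',(320,145,360,168)),('side0',(240,155,272,172)),('s7',(240,150,272,172))):
    im=cv2.imread(f'pics/{f}.png');hsv=cv2.cvtColor(im,cv2.COLOR_BGR2HSV)
    m=cv2.inRange(hsv,(0,150,90),(8,255,255))|cv2.inRange(hsv,(172,150,90),(180,255,255))
    x0,y0,x1,y1=roi; s=m[y0:y1,x0:x1]; cs,h=cv2.findContours(s,cv2.RETR_CCOMP,cv2.CHAIN_APPROX_NONE)
    for i,c in enumerate(cs):
        if len(c)>=6:
            (u,v),ax,an=cv2.fitEllipse(c); hole=h[0][i][3]>=0
            print(f,'hole' if hole else 'outer',round(u+x0,1),round(v+y0,1),np.round(ax,1), cv2.boundingRect(c), np.round(onz(cal(f),u+x0,v+y0,.147),4))
E
```

```text
tip (array([ 0.65791867, -0.01280144,  0.23508812]), [np.float64(0.00029731578916342106), np.float64(0.00029731578916362153)])
handle top (array([ 0.64245306, -0.01103031,  0.33313806]), [np.float64(0.002051424055708639), np.float64(0.0020514240557088824)])
scene0 outer 339.4 157.6 [11.4 23.8] (10, 5, 21, 18) [0.5176 0.3177 0.147 ]
scene0 hole 336.8 155.4 [ 7.2 12.1] (11, 7, 13, 8) [0.5045 0.3202 0.147 ]
a7 outer 339.5 157.7 [11.3 23.6] (10, 5, 21, 18) [0.5181 0.3176 0.147 ]
a7 hole 336.8 155.4 [ 7.2 12.1] (11, 7, 13, 8) [0.5045 0.3202 0.147 ]
side0 outer 255.5 162.6 [ 6.9 26.7] (6, 4, 26, 8) [0.5122 0.3178 0.147 ]
side0 hole 252.7 162.6 [ 5.3 10.9] (7, 5, 12, 6) [0.5025 0.3199 0.147 ]
s7 outer 255.9 162.7 [ 7.1 26.9] (6, 9, 26, 8) [0.5133 0.3171 0.147 ]
s7 hole 252.7 162.6 [ 5.3 10.9] (7, 10, 12, 6) [0.5025 0.3199 0.147 ]
```

```bash
python3 - <<'E'
from h import *
P={}
for f,roi in(('a7',(285,170,315,220)),('s7',(312,140,335,185))):
    im=cv2.imread(f'pics/{f}.png');hsv=cv2.cvtColor(im,cv2.COLOR_BGR2HSV);x0,y0,x1,y1=roi
    m=cv2.inRange(hsv,(5,70,50),(18,210,190))[y0:y1,x0:x1]; n,l,st,ce=cv2.connectedComponentsWithStats(m); i=1+np.argmax(st[1:,4]); print(f,st[i])
    rows=[(r+y0,np.mean(np.where(l[r]==i)[0])+x0,(l[r]==i).sum()) for r in range(l.shape[0]) if (l[r]==i).sum()>=4]
    R=np.array(rows); p=np.polyfit(R[:,0],R[:,1],1); print(R[0],R[-1],p,R[:,2].mean()); P[f]=(p,R[0,0],R[-1,0])
# plane from each view: intersect planes -> axis direction
nn=[];o=[]
for f in P:
    p,a,b=P[f];c=cal(f); o1,d1=ray(c,np.polyval(p,a),a);_,d2=ray(c,np.polyval(p,b),b); nn.append(np.cross(d1,d2));o.append(o1)
d=np.cross(*nn); d/=np.linalg.norm(d); d*=np.sign(d[2]); print('axis',d)
A=np.array([nn[0],nn[1],[0,0,1]])
for z in(.235,.333):print(np.linalg.solve(A,[nn[0]@o[0],nn[1]@o[1],z]))
E
```

```text
a7 [ 10   0  18  44 257]
[181.   300.25   4.  ] [213. 302.   5.] [8.1467246e-02 2.8482974e+02] 7.242424242424242
s7 [  7   4  10  35 220]
[145.  322.5   6. ] [177. 325.   5.] [1.05782086e-01 3.06666054e+02] 6.575757575757576
axis [-0.14937802  0.01050671  0.98872434]
[ 0.65658718 -0.01185915  0.235     ]
[ 0.64178118 -0.01081775  0.333     ]
```

Emit:
arm_command:
  rows:
    - [[-10,22,3],0,0.6]
    - [[-19,41,3],0,0.6]
    - [[-22,48,0],0,0.6]
    - [[-23,50,0],0,0.6]
    - [[-23,50,0],0,0.6]
    - [[-22,48,0],0,0.6]
    - [[-19,41,0],0,0.6]
    - [[-10,22,0],0,0.6]
    - [[-5,10,0],0,0.6]
    - [[0,0,0],0,0.6]
    - [[0,0,0],0,0.6]

```text
t: 7.48
tcp_pos: [0.4811, 0.3143, 0.3623]
tool_rot: [0.728, 0.686, -0.0, 0.0]
force: [0.3, -1.1, -4.9]
finger_gap: 0.459
```

```bash
cat > hand.py <<'E'
from h import *
def handle(fa,ra,fs,rs,zs):
    nn=[];o=[]
    for f,roi in((fa,ra),(fs,rs)):
        im=cv2.imread(f'pics/{f}.png');hsv=cv2.cvtColor(im,cv2.COLOR_BGR2HSV);x0,y0,x1,y1=roi
        m=cv2.inRange(hsv,(5,70,50),(18,210,190))[y0:y1,x0:x1]; n,l,st,ce=cv2.connectedComponentsWithStats(m); i=1+np.argmax(st[1:,4])
        R=np.array([(r+y0,np.mean(np.where(l[r]==i)[0])+x0) for r in range(l.shape[0]) if (l[r]==i).sum()>=4]); p=np.polyfit(R[:,0],R[:,1],1); print(f,st[i],R[0],R[-1])
        a,b=R[0,0],R[-1,0];c=cal(f); o1,d1=ray(c,np.polyval(p,a),a);_,d2=ray(c,np.polyval(p,b),b); nn.append(np.cross(d1,d2));o.append(o1)
    d=np.cross(*nn); d/=np.linalg.norm(d); d*=np.sign(d[2]); print('axis',np.round(d,3))
    A=np.array([nn[0],nn[1],[0,0,1]])
    for z in zs:print(np.round(np.linalg.solve(A,[nn[0]@o[0],nn[1]@o[1],z]),4))
E
python3 - <<'E'
from h import *
a=snap('scene','a8');b=snap('side','s8');s=manip.sense(); print(s['tcp_pos'],s['tool_rot'],s['finger_gap'],s['force'],s['q'])
A=cal('a8');S=cal('s8');print(proj(A,(.503,.32,.23)),proj(S,(.503,.32,.23)))
cv2.imwrite('pics/c14.png',np.hstack([cv2.resize(a[80:200,280:400],(400,400),interpolation=2),cv2.resize(b[60:180,200:320],(400,400),interpolation=2)]))
E
```

```text
[0.48130133 0.31414856 0.36237931] [ 7.28235940e-01  6.85326468e-01 -1.91000542e-04  1.08643110e-04] 0.46060809891835197 [ 0.05588332 -0.15063387 -4.80246429] [ 3.84119143e-01  3.21677539e-01  1.35050770e+00 -3.42728603e-04
  1.46968468e+00  4.44846258e-01]
(np.float64(338.74426233224847), np.float64(135.01333132422965)) (np.float64(252.00729238512798), np.float64(139.9350721173389))
```

View pics/c14.png

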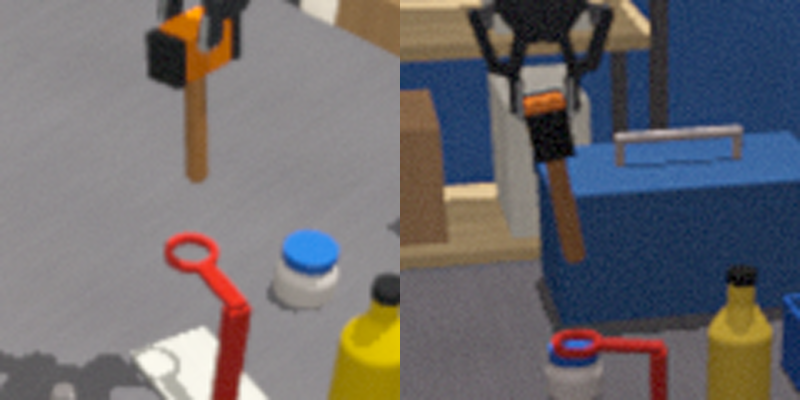

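Emit:
arm_command:
  rows:
    - [[0,0,-40],0,0.6]
    - [[0,0,-38],0,0.6]
    - [[3,0,-20],0,0.6]
    - [[3,0,-20],0,0.6]
    - [[3,0,-20],0,0.6]
    - [[3,0,-20],0,0.6]
    - [[3,0,-18],0,0.6]
    - [[0,0,0],0,0.6]
    - [[0,0,0],0,0.6]

```text
t: 8.7
tcp_pos: [0.4964, 0.3152, 0.1871]
tool_rot: [0.728, 0.686, 0.001, 0.0]
force: [0.3, 0.5, -4.2]
finger_gap: 0.458
```

```bash

python3 - <<'E'
from h import *
a=snap('scene','a9');b=snap('side','s9');s=manip.sense(); print(s['tcp_pos'],s['tool_rot'],s['finger_gap'],s['force'])
cv2.imwrite('pics/c15.png',np.hstack([cv2.resize(a[100:200,290:390],(400,400),interpolation=2),cv2.resize(b[100:200,210:310],(400,400),interpolation=2)]))
E
```

```text
[0.49638773 0.31542728 0.18750493] [7.27657853e-01 6.85939534e-01 9.31828365e-04 3.67855353e-04] 0.46121875335189116 [ 0.41615741 -0.904243   -3.16895758]
```

View pics/c15.png

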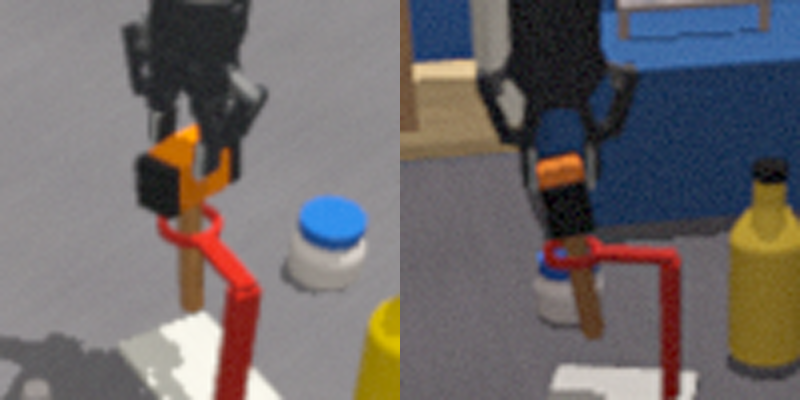

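Emit:
arm_command:
  rows:
    - [[1,0,-10],0,0.6]
    - [[0,0,-7],0,0.6]
    - [[0,0,-3],0,0.6]
    - [[0,0,0],0,0.6]

```text
t: 9.3
tcp_pos: [0.4965, 0.3151, 0.166]
tool_rot: [0.728, 0.686, -0.0, -0.0]
force: [-0.1, 0.5, -4.5]
finger_gap: 0.46
```

```bash

python3 - <<'E'
from h import *
a=snap('scene','a10');b=snap('side','s10');s=manip.sense(); print(s['tcp_pos'],s['finger_gap'],s['force'])
cv2.imwrite('pics/c16.png',np.hstack([cv2.resize(a[100:200,290:390],(400,400),interpolation=2),cv2.resize(b[100:200,210:310],(400,400),interpolation=2)]))
E
```

```text
[0.49692062 0.31525481 0.16658033] 0.4604617098427976 [ 0.21736691 -0.14620372 -4.06184897]
```

View pics/c16.png

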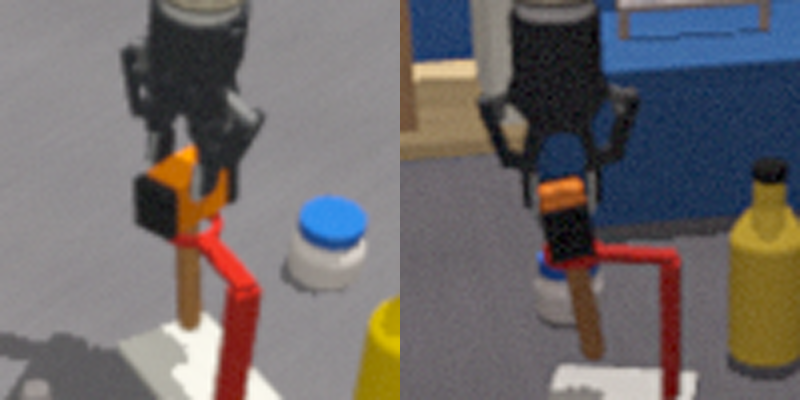

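Emit:
arm_command:
  rows:
    - [[0,0,-4],0,0.6]
    - [[0,0,-2],0,0.6]
    - [[0,0,0],0,0.6]

```text
t: 9.78
tcp_pos: [0.4974, 0.3153, 0.1624]
tool_rot: [0.728, 0.686, 0.001, 0.0]
force: [-1.6, -1.6, 5.0]
finger_gap: 0.463
```

Emit:
arm_command:
  rows:
    - [[0,0,0],0,0.1]
    - [[0,0,0],0,-0.05]
    - [[0,0,0],0,-0.2]
    - [[0,0,0],0,-0.5]
    - [[0,0,0],0,-1]
    - [[0,0,0],0,-1]
  squeeze: 25

```text
t: 10.52
tcp_pos: [0.4965, 0.3151, 0.1603]
tool_rot: [0.728, 0.686, -0.0, -0.0]
force: [-0.3, -0.2, 0.0]
finger_gap: 1.001
```

```bash

python3 - <<'E'
from h import *
a=snap('scene','a11');b=snap('side','s11');s=manip.sense(); print(s['tcp_pos'],s['finger_gap'],s['force'])
cv2.imwrite('pics/c17.png',np.hstack([cv2.resize(a[100:200,290:390],(400,400),interpolation=2),cv2.resize(b[100:200,210:310],(400,400),interpolation=2)]))
E
```

```text
[0.49661561 0.31518187 0.16040991] 1.0005632972651948 [-0.03624356 -0.31623648  0.20864734]
```

View pics/c17.png

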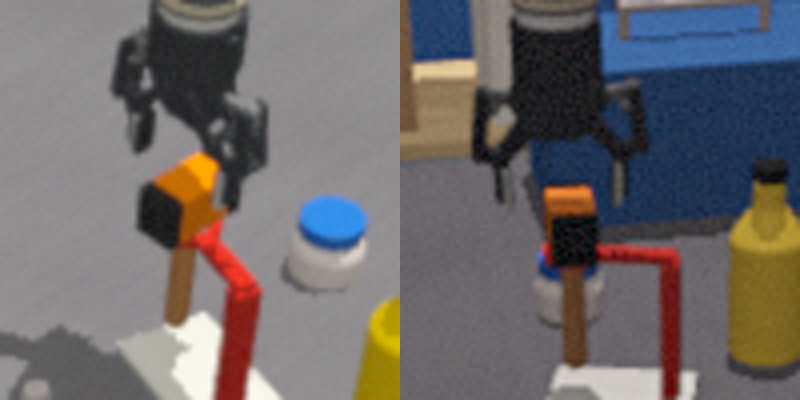

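Emit:
arm_command:
  rows:
    - [[0,0,25],0,-1]
    - [[0,0,45],0,-1]
    - [[0,0,55],0,-1]
    - [[0,-20,50],-0.05,-1]
    - [[0,-55,20],-0.05,-1]
    - [[0,-60,0],-0.05,-1]
    - [[0,-60,0],-0.05,-1]
    - [[0,-60,0],-0.05,-1]
    - [[0,-60,0],-0.05,-1]
    - [[0,-60,0],-0.05,-1]
    - [[0,-60,0],-0.05,-1]
    - [[0,-60,-10],-0.05,-1]

```text
t: 12.12
tcp_pos: [0.497, -0.182, 0.3463]
tool_rot: [0.863, 0.506, 0.001, 0.001]
force: [-0.1, 0.5, -0.4]
finger_gap: 1.001
```

Emit:
arm_command:
  rows:
    - [[0,-50,-15],-0.05,-1]
    - [[0,-40,-20],-0.05,-1]
    - [[0,-30,-20],-0.05,-1]
    - [[0,0,0],0,-1]
    - [[0,0,0],0,-1]

```text
t: 12.75
tcp_pos: [0.4968, -0.2992, 0.2908]
tool_rot: [0.898, 0.441, 0.0, -0.0]
force: [0.7, -0.2, 0.8]
finger_gap: 1.007
```

```bash

python3 - <<'E'
from h import *
snap('wrist','w12');a=snap('scene','a12');b=snap('side','s12');s=manip.sense(); print(s['tcp_pos'],s['tool_rot'],s['q'])
E
```

```text
[ 0.49722858 -0.2988297   0.29159817] [8.97487181e-01 4.41039859e-01 3.95141507e-04 6.68070248e-04] [-7.33807830e-01  3.83416219e-01  1.44865552e+00  2.46411855e-04
  1.30798691e+00 -7.65895883e-02]
```

View pics/w12.png

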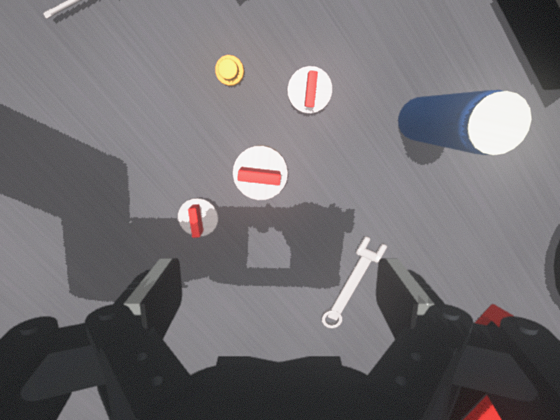

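View pics/s12.png

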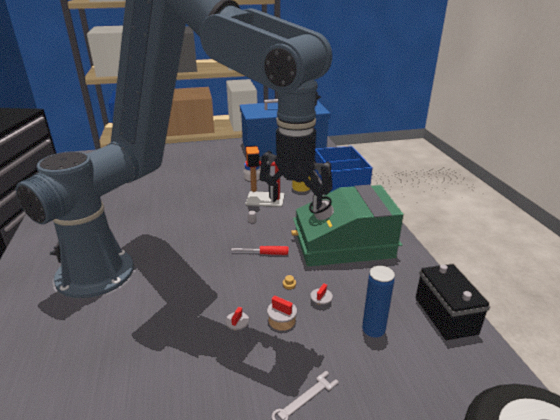

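```bash

python3 - <<'E'
from h import *
W=cal('w12'); im=cv2.imread('pics/w12.png');hsv=cv2.cvtColor(im,cv2.COLOR_BGR2HSV)
print('wrist cam',-W['R'].T@W['t'])
x0,y0=225,140; sub=hsv[y0:205,x0:295]
m=cv2.inRange(sub,(0,120,60),(12,255,255))|cv2.inRange(sub,(170,120,60),(180,255,255))
c=max(cv2.findContours(m,0,1)[0],key=cv2.contourArea); r=cv2.minAreaRect(c);bx=cv2.boxPoints(r)+[x0,y0]; print('bar',r,bx.round(1).tolist())
for z in(.064,): print(np.round([onz(W,*p,z) for p in bx],4).tolist()); ctr=np.mean(bx,0); print('ctr',onz(W,*ctr,z),onz(W,*ctr,.05))
w=cv2.inRange(sub,(0,0,165),(180,70,255))|m; c=max(cv2.findContours(w,0,1)[0],key=cv2.contourArea); (u,v),ax,an=cv2.fitEllipse(cv2.convexHull(c)); print('flange',u+x0,v+y0,ax,an,onz(W,u+x0,v+y0,.034))
f=K(W)[0]; print('diam mm', np.array(ax)/f*(.4515-.034))
ax_=onz(W,u+x0+ax[1]/2,v+y0,.034)-onz(W,u+x0-ax[1]/2,v+y0,.034);print(np.linalg.norm(ax_))
cv2.imwrite('pics/c18.png',cv2.resize(im[130:215,215:305],None,fx=6,fy=6,interpolation=2))
E
```

```text
wrist cam [ 0.53962705 -0.24368289  0.45234187]
bar ((34.037227630615234, 35.677371978759766), (42.181678771972656, 13.334606170654297), 6.581944942474365) [[237.3, 179.9], [238.8, 166.6], [280.8, 171.5], [279.2, 184.7]]
[[0.4514, -0.2771, 0.064], [0.463, -0.2659, 0.064], [0.4988, -0.3009, 0.064], [0.4875, -0.3125, 0.064]]
ctr [ 0.47518912 -0.28903825  0.064     ] [ 0.47286609 -0.29067335  0.05      ]
flange 259.60082244873047 172.51051712036133 (54.95586013793945, 55.69936752319336) 137.5632781982422 [ 0.47336168 -0.28976172  0.034     ]
diam mm [0.06959511 0.07053668]
0.07152736512052121
```

View pics/c18.png

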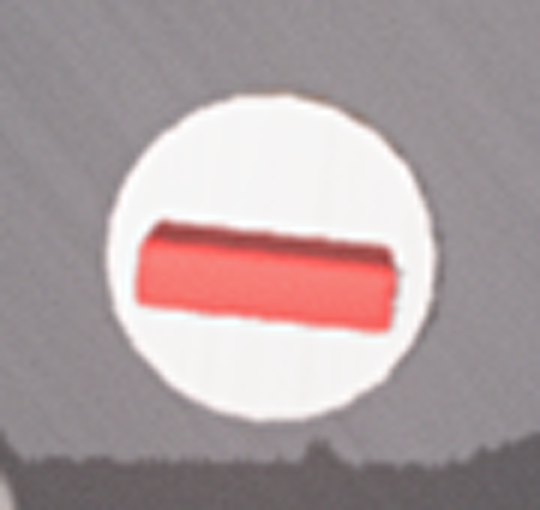

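Emit:
arm_command:
  rows:
    - [[-12,5,-50],-0.05,-1]
    - [[-12,4,-55],-0.055,-1]
    - [[0,0,-60],0,-1]
    - [[0,0,-60],0,-1]
    - [[0,0,0],0,-1]
    - [[0,0,0],0,-1]

```text
t: 13.65
tcp_pos: [0.4744, -0.2916, 0.0677]
tool_rot: [0.92, 0.393, 0.001, 0.002]
force: [0.5, 0.5, 1.3]
finger_gap: 1.003
```

```bash

python3 - <<'E'
from h import *
w=snap('wrist','w13');a=snap('scene','a13');b=snap('side','s13');s=manip.sense(); print(s['tcp_pos'],s['tool_rot'])
cv2.imwrite('pics/c19.png',np.hstack([cv2.resize(a[200:300,130:230],(400,400),interpolation=2),cv2.resize(b[240:340,230:330],(400,400),interpolation=2)]))
cv2.imwrite('pics/c20.png',cv2.resize(w[100:310,140:420],None,fx=2.8,fy=2.8,interpolation=2))
E
```

```text
[ 0.47473652 -0.29231969  0.06899685] [0.91962593 0.39277971 0.00140985 0.00320322]
```

View pics/c19.png

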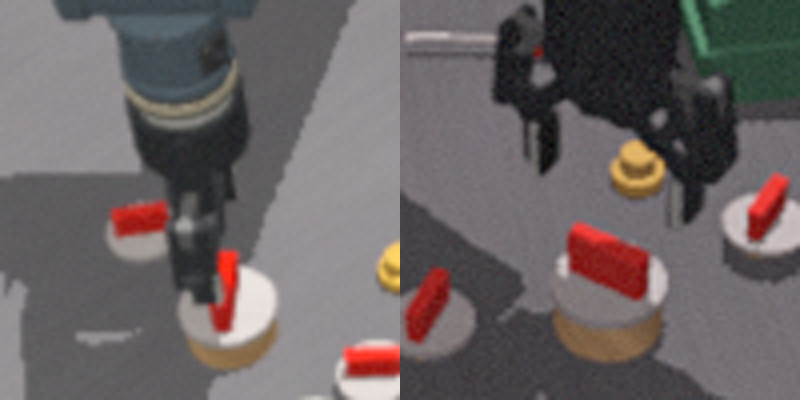

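View pics/c20.png

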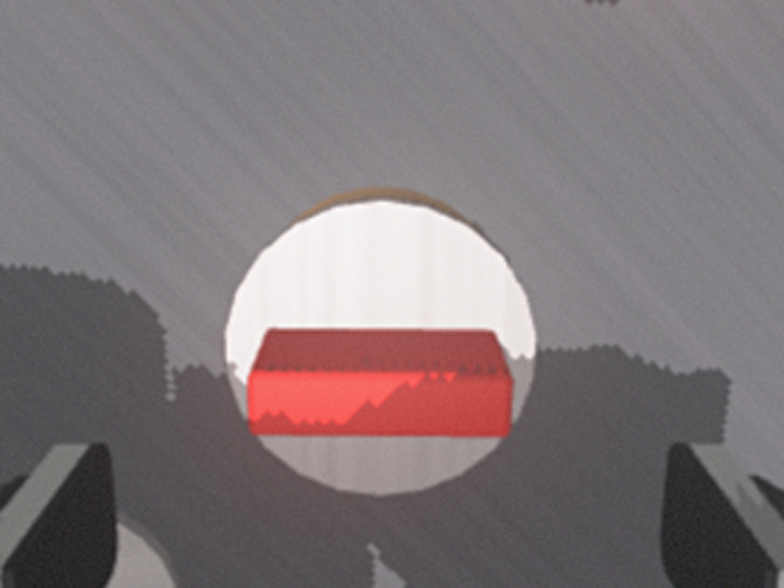

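```bash

python3 - <<'E'
from h import *
A=cal('a13');S=cal('s13');W=cal('w13')
print(tri((A,180.75,274),(S,300.7,295.5)))
im=cv2.imread('pics/w13.png');hsv=cv2.cvtColor(im,cv2.COLOR_BGR2HSV)
# bar top face centre pixel in wrist; crop c20 (380,403)
for z in (.064,): print('bar top ctr',onz(W,140+380/2.8,100+403/2.8,z))
print('flange', onz(W,140+381/2.8,100+345/2.8,.034))
print('bar len', np.linalg.norm(onz(W,140+248/2.8,100+403/2.8,.064)-onz(W,140+512/2.8,100+403/2.8,.064)))
print('top edges', onz(W,140+380/2.8,100+372/2.8,.064),onz(W,140+380/2.8,100+436/2.8,.064))
E
```

```text
(array([ 0.50659341, -0.32663567,  0.10616957]), [np.float64(0.0016420886303625177), np.float64(0.0016420886303623848)])
bar top ctr [ 0.47368835 -0.29001249  0.064     ]
flange [ 0.47470179 -0.2891139   0.034     ]
bar len 0.05089010344741815
top edges [ 0.47810386 -0.28541585  0.064     ] [ 0.46889015 -0.29500752  0.064     ]
```

Emit:
arm_command:
  rows:
    - [[0,2,-25],0,-1]
    - [[0,0,-22],0,-1]
    - [[0,0,0],0,-1]
    - [[0,0,0],0,-0.2]

```text
t: 14.3
tcp_pos: [0.4738, -0.2898, 0.0204]
tool_rot: [0.92, 0.393, 0.001, 0.002]
force: [-0.9, -0.4, 0.2]
finger_gap: 0.821
```

```bash

python3 - <<'E'
from h import *
w=snap('wrist','w14');b=snap('side','s14');s=manip.sense(); print(s['tcp_pos'],s['finger_gap'],s['force'])
cv2.imwrite('pics/c21.png',np.hstack([cv2.resize(w[140:350,175:385],(400,400),interpolation=2),cv2.resize(b[240:340,230:330],(400,400),interpolation=2)]))
E
```

```text
[ 0.47366423 -0.28967779  0.0201684 ] 0.6482746275742637 [ 0.95222746  0.35374613 -0.46857609]
```

View pics/c21.png

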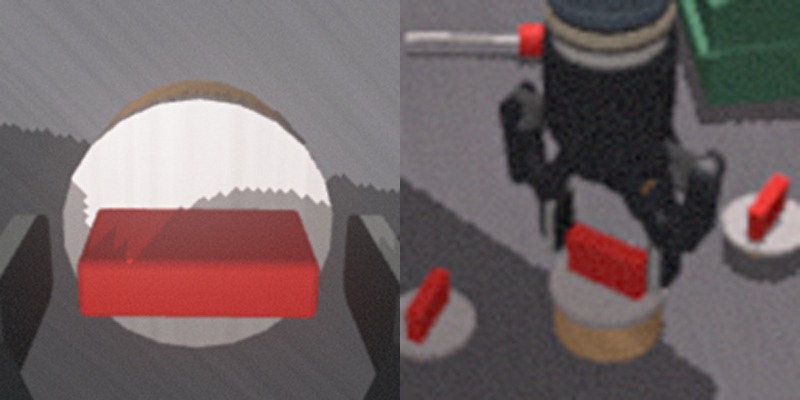

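Emit:
arm_command:
  rows:
    - [[0,0,0],0,0.0]
    - [[0,0,0],0,0.3]
    - [[0,0,0],0,0.3]
  squeeze: 25

```text
t: 14.78
tcp_pos: [0.4737, -0.2897, 0.0202]
tool_rot: [0.92, 0.393, 0.001, 0.001]
force: [-0.2, 1.1, 6.4]
finger_gap: 0.602
```

```bash

python3 - <<'E'
from h import *
w=snap('wrist','w15');b=snap('side','s15');s=manip.sense(); print(s['tcp_pos'],s['finger_gap'],s['force'])
cv2.imwrite('pics/c22.png',np.hstack([cv2.resize(w[140:350,175:385],(400,400),interpolation=2),cv2.resize(b[250:330,240:320],(400,400),interpolation=2)]))
E
```

```text
[ 0.47371913 -0.28970452  0.02019543] 0.6089193001554876 [-0.26470139  0.85179726  7.02155857]
```

View pics/c22.png

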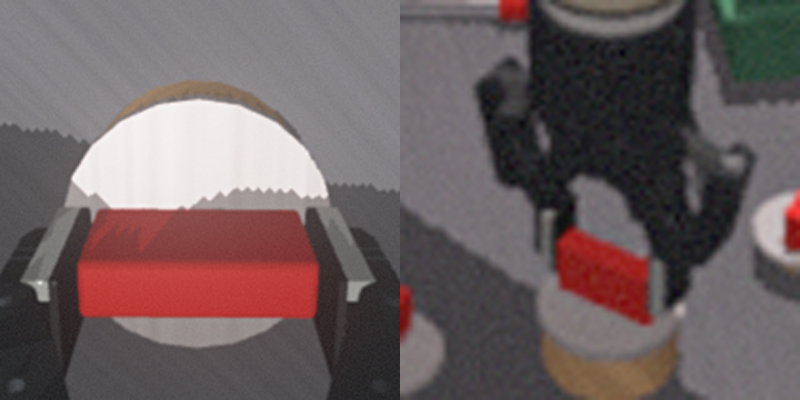

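Emit:
arm_command:
  rows:
    - [[0,0,0],0,-0.1]
    - [[0,0,6],0,-0.1]
    - [[0,0,0],0,0.3]
    - [[0,0,0],0,0.3]
    - [[0,0,0],0,0.3]
  squeeze: 25

```text
t: 15.5
tcp_pos: [0.4726, -0.2887, 0.0242]
tool_rot: [0.92, 0.393, -0.0, -0.0]
force: [0.0, 0.1, -1.0]
finger_gap: 0.6
```

Emit:
arm_command:
  rows:
    - [[0,0,8],0,0.3]
    - [[0,0,7],0,0.3]
    - [[0,0,0],0,0.3]
    - [[5,5,0],0,0.3]
    - [[5,5,0],0,0.3]
    - [[4,4,0],0,0.3]
    - [[0,0,0],0,0.3]

```text
t: 16.38
tcp_pos: [0.4864, -0.275, 0.0396]
tool_rot: [0.919, 0.394, -0.001, 0.0]
force: [-3.0, -2.1, 2.2]
finger_gap: 0.602
```

```bash

python3 - <<'E'
from h import *
w=snap('wrist','w16');a=snap('scene','a16');b=snap('side','s16');s=manip.sense(); print(s['tcp_pos'],s['finger_gap'],s['force'],s['ft_torque'])
cv2.imwrite('pics/c23.png',np.hstack([cv2.resize(a[230:310,145:225],(400,400),interpolation=2),cv2.resize(b[250:330,240:320],(400,400),interpolation=2)]))
E
```

```text
[ 0.48636664 -0.27498837  0.03963913] 0.6000613501982166 [-3.01667663 -2.52009638  2.65104959] [-0.5657912   0.77067882 -0.02256683]
```

View pics/c23.png

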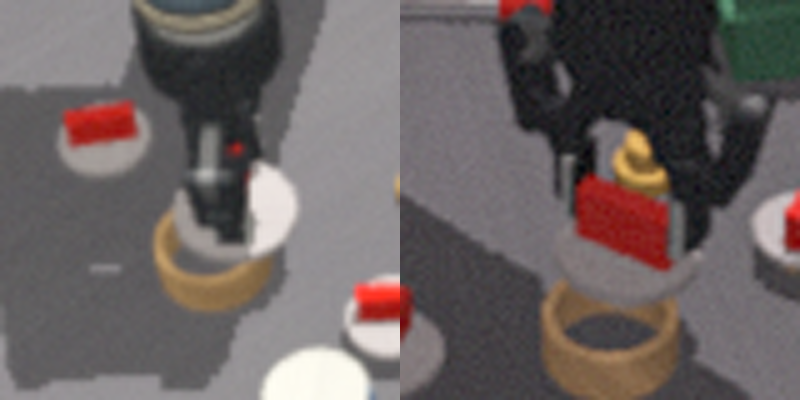

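View pics/w16.png

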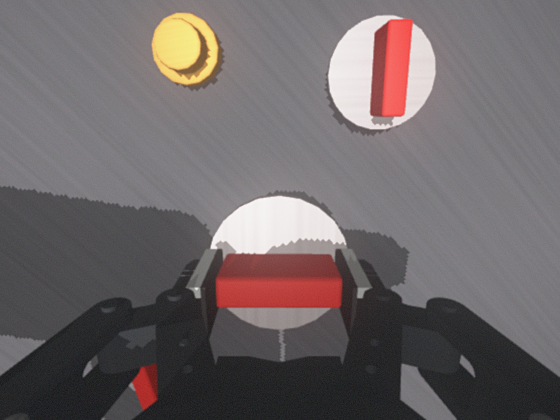

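Emit:
arm_command:
  rows:
    - [[3,3,0],0,0.3]
    - [[3,3,0],0,0.3]
    - [[3,3,0],0,0.3]
    - [[0,0,0],0,0.3]
  squeeze: 20

```text
t: 17.02
tcp_pos: [0.4953, -0.2658, 0.0396]
tool_rot: [0.92, 0.393, -0.001, -0.0]
force: [-4.3, -2.4, 2.8]
finger_gap: 0.604
```

```bash

python3 - <<'E'
from h import *
w=snap('wrist','w17');a=snap('scene','a17');b=snap('side','s17');s=manip.sense(); print(s['tcp_pos'],s['finger_gap'],s['force'],s['ft_torque'])
cv2.imwrite('pics/c24.png',np.hstack([cv2.resize(w[160:350,185:375],(400,400),interpolation=2),cv2.resize(b[250:330,240:320],(400,400),interpolation=2)]))
E
```

```text
[ 0.49529333 -0.26585631  0.03959402] 0.5996428148744765 [-4.22005311 -2.47634471  2.90585947] [-0.55596377  0.89796404 -0.05089949]
```

View pics/c24.png

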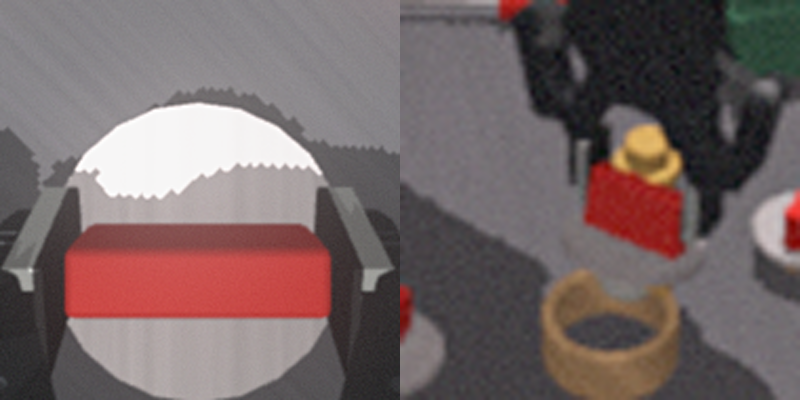

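Emit:
arm_command:
  rows:
    - [[3,3,0],0,0.3]
    - [[3,3,0],0,0.3]
    - [[0,0,0],0,0.3]

```text
t: 17.55
tcp_pos: [0.5016, -0.2596, 0.0394]
tool_rot: [0.92, 0.393, -0.0, -0.0]
force: [-3.8, -2.2, 1.8]
finger_gap: 0.6
```

```bash

python3 - <<'E'
from h import *
w=snap('wrist','w18');b=snap('side','s18');s=manip.sense(); print(s['tcp_pos'],s['finger_gap'],s['force'],s['ft_torque'])
cv2.imwrite('pics/c25.png',np.hstack([cv2.resize(w[160:350,185:375],(400,400),interpolation=2),cv2.resize(b[250:330,240:320],(400,400),interpolation=2)]))
E
```

```text
[ 0.50158602 -0.25961787  0.03947042] 0.6077368645178288 [-3.33325216 -0.53706768  1.56659544] [-0.35112131  0.78640331 -0.05256155]
```

View pics/c25.png

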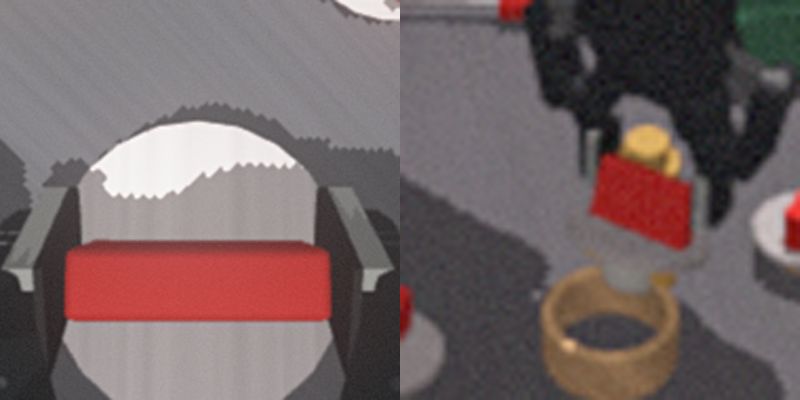

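Emit:
arm_command:
  rows:
    - [[2,2,0],0,0.3]
    - [[0,0,0],0,0.3]
    - [[-2,-2,5],0,0.3]
    - [[0,0,20],0,0.3]
    - [[0,0,40],0,0.3]
    - [[0,0,55],0,0.3]
    - [[0,0,55],0,0.3]
    - [[0,0,55],0,0.3]
    - [[0,0,0],0,0.3]
  squeeze: 35

```text
t: 18.77
tcp_pos: [0.5052, -0.2612, 0.2749]
tool_rot: [0.92, 0.393, 0.004, 0.005]
force: [-0.7, 0.3, -1.2]
finger_gap: 0.6
```

```bash

python3 - <<'E'
from h import *
w=snap('wrist','w19');a=snap('scene','a19');b=snap('side','s19');s=manip.sense(); print(s['tcp_pos'],s['finger_gap'],s['force'],s['q'])
S=cal('s19');u,v=map(int,proj(S,s['tcp_pos']+[0,0,.02]));A=cal('a19');u2,v2=map(int,proj(A,s['tcp_pos']+[0,0,.02]))
cv2.imwrite('pics/c26.png',np.hstack([cv2.resize(w[160:350,185:375],(400,400),interpolation=2),cv2.resize(b[v-40:v+40,u-40:u+40],(400,400),interpolation=2)]))
E
```

```text
[ 0.50122627 -0.25874751  0.26832099] 0.5969285608445278 [ 0.13373703  0.64568622 -2.1965785 ] [-6.75220774e-01  3.83448089e-01  1.51677421e+00  1.10455979e-03
  1.24368376e+00  8.83716997e-02]
```

View pics/c26.png

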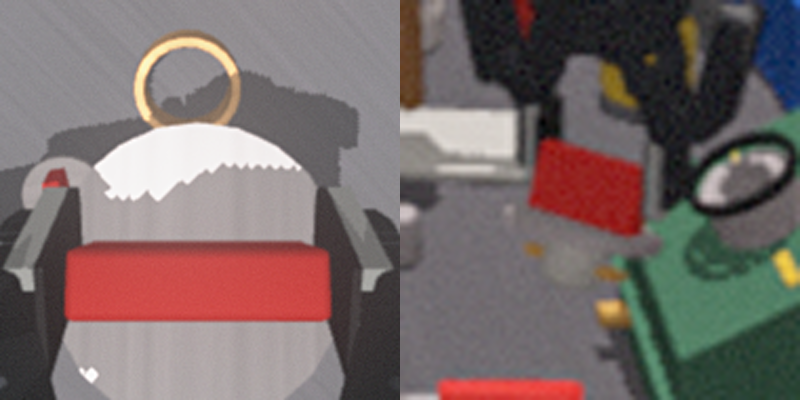

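```bash
cat > capfit.py <<'E'
from h import *
from scipy.optimize import least_squares
from scipy.spatial.transform import Rotation as Ro
def fit(f,tcp,q,rows,width):
    # rows: pixel rows of E1,E2,B,flange far edge ; width: bar px length at E1
    W=cal(f); R=Ro.from_quat(q).as_matrix(); u0=None
    yaw=np.arctan2(R[1,0],R[0,0]); tx=np.array([np.cos(yaw),np.sin(yaw),0]); ty=np.array([np.sin(yaw),-np.cos(yaw),0])
    def pts(p):
        x,h,th=p; T=np.array([x,h]);zc=np.array([np.sin(th),np.cos(th)]);xc=np.array([np.cos(th),-np.sin(th)])
        E1=T-.007*xc;E2=T+.007*xc;B=E2-.03*zc;F=T-.03*zc+.035*xc
        return [E1,E2,B,F]
    w=lambda a,y=0: tcp+tx*a[0]+np.array([0,0,a[1]])+ty*y
    def res(p):
        P=pts(p); r=[proj(W,w(a))[1]-t for a,t in zip(P,rows) if t is not None]
        L=proj(W,w(P[0],.026))[0]-proj(W,w(P[0],-.026))[0]; r.append((abs(L)-width)*.5); return r
    s=least_squares(res,[0,.04,.4]); x,h,th=s.x
    zc=np.array([np.sin(th),np.cos(th)]); G=np.array([x,h])-.008*zc
    print('tilt deg',np.degrees(th),'res',s.fun.round(2),'grip point tool x,h',G.round(4),'yaw',yaw)
    return G,th,w(G)
E
python3 - <<'E'
from capfit import *
s=manip.sense()
print(fit('w15',np.array([.47372,-.2897,.0202]),[.92,.393,0,0],[140+317/1.905,140+262/1.905,140+211/1.905,140+80/1.905],(317-79)/1.905))
print(fit('w19',s['tcp_pos'],s['tool_rot'],[160+320/2.105,160+255/2.105,160+243/2.105,160+123/2.105],(331-66)/2.105))
E
```

```text
tilt deg 0.11110414516911925 res [ 1.56 -1.54 -5.49  5.25  3.34] grip point tool x,h [0.002  0.0395] yaw 0.8074210589033086
(array([0.00196158, 0.03954495]), np.float64(0.001939133145814883), array([ 0.47507616, -0.28828275,  0.05974495]))
tilt deg 23.577124884761545 res [ 1.87 -1.7  -1.3   1.08 -0.29] grip point tool x,h [-0.0071  0.0389] yaw 0.8068467341070454
(array([-0.00712531,  0.0388597 ]), np.float64(0.41149845739297763), array([ 0.49629713, -0.26389276,  0.30718069]))
```

```bash

python3 - <<'E'
from h import *
for f in('w15','w19'):
    im=cv2.imread(f'pics/{f}.png'); col=im[:,275:285].mean(1)
    g=[(r,col[r].round().astype(int).tolist()) for r in range(175,325,2)]
    hsv=cv2.cvtColor(im,cv2.COLOR_BGR2HSV)[:,280]
    red=[r for r in range(150,340) if (hsv[r,0]<12 or hsv[r,0]>170) and hsv[r,1]>110]
    print(f,'red',red[0],red[-1]); 
    gr=cv2.cvtColor(im,cv2.COLOR_BGR2GRAY)[:,270:290].mean(1); d=np.diff(gr); idx=[r for r in range(150,340) if abs(d[r])>6]; print([(r,round(d[r])) for r in idx])
    r=red[-1]-6; row=cv2.cvtColor(im,cv2.COLOR_BGR2HSV)[r]; rr=[c for c in range(180,400) if (row[c,0]<12 or row[c,0]>170) and row[c,1]>110]; print('width',rr[0],rr[-1])
im=cv2.imread('pics/w19.png');cv2.imwrite('pics/c27.png',cv2.resize(im[200:340,200:360],None,fx=4.5,fy=4.2,interpolation=2))
E
```

```text
w15 red 251 306
[(182, -7), (191, 40), (192, 60), (193, 14), (242, -8), (243, -11), (244, -12), (247, -11), (248, -28), (249, -40), (250, -14), (305, 19), (306, 32), (320, -14), (321, -32), (322, -16)]
width 216 341
w19 red 276 311
[(175, -7), (176, 9), (177, 37), (178, 23), (179, 13), (181, -16), (182, -18), (183, -9), (184, -7), (185, -6), (216, 7), (217, 43), (218, 62), (219, 13), (239, -7), (240, -11), (241, -13), (242, -7), (245, -10), (246, -11), (273, -33), (274, -36), (275, -10), (311, 22), (312, 38), (313, 8)]
width 215 342
```

View pics/c27.png

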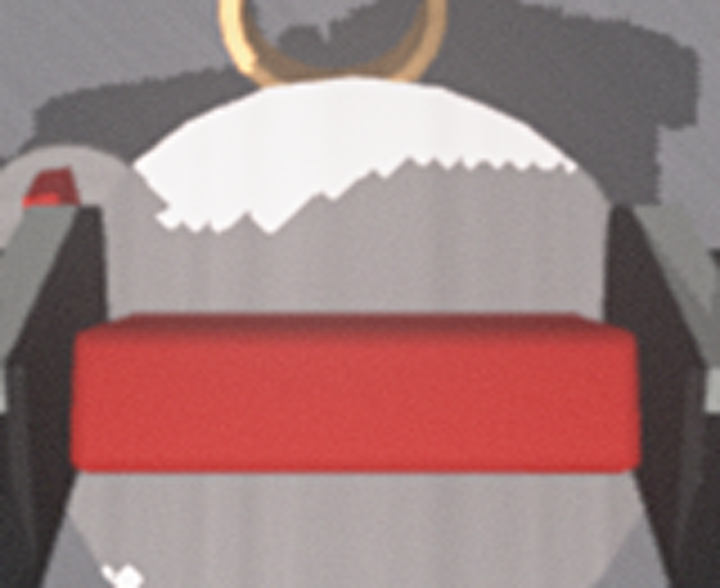

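```bash

python3 - <<'E'
from capfit import *
s=manip.sense()
fit('w15',np.array([.47372,-.2897,.0202]),[.92,.393,0,0],[306.5,277.5,249.5,192.3],126)
fit('w19',s['tcp_pos'],s['tool_rot'],[312.5,279.5,274.3,218],128)
print(s['tcp_pos'])
E
```

```text
tilt deg 1.7243729224021442 res [ 1.1  -0.88 -0.87  0.61 -0.15] grip point tool x,h [-0.0017  0.034 ] yaw 0.8074210589033086
tilt deg 23.986947126688925 res [ 1.06 -0.98 -0.55  0.45 -0.28] grip point tool x,h [-0.0057  0.0408] yaw 0.8068467341070454
[ 0.50122627 -0.25874751  0.26832099]
```

```bash

python3 - <<'E'
from capfit import *
s=manip.sense(); im=snap('wrist','w20'); s2=manip.sense(); print(s['tcp_pos'],s2['tcp_pos'])
c=cal('w20'); print('cam-tcp',-c['R'].T@c['t']-s['tcp_pos'])
gr=cv2.cvtColor(im,cv2.COLOR_BGR2GRAY)[:,270:290].mean(1); d=np.diff(gr); print([(r,round(d[r])) for r in range(150,340) if abs(d[r])>6])
fit('w20',s['tcp_pos'],s['tool_rot'],[312.5,279.5,274.3,218],128)
E
```

```text
[ 0.50122627 -0.25874751  0.26832099] [ 0.50090249 -0.25863424  0.26760357]
cam-tcp [0.04864511 0.05043388 0.1615722 ]
[(173, -6), (174, -8), (176, 19), (177, 53), (178, 30), (179, 6), (180, -6), (181, -31), (182, -32), (183, -14), (205, -7), (217, 39), (218, 66), (219, 19), (241, -8), (242, -8), (243, -11), (244, -12), (245, -8), (273, -34), (274, -36), (275, -10), (311, 22), (312, 38), (313, 8)]
tilt deg 24.13235350409169 res [ 1.06 -0.99 -0.55  0.45 -0.29] grip point tool x,h [-0.0066  0.0343] yaw 0.8068467341070454
```

```bash

python3 - <<'E'
from h import *
L=np.array([.6497,-.0174,.1432]);nz=np.array([-.438,.021,.899]); st=L+.01*nz
res=[]
for f in('a19','s19'):
    c=cal(f);im=cv2.imread(f'pics/{f}.png');u,v=proj(c,st);print(f,'pred',u,v)
    x0,y0=int(u)-22,int(v)-20; g=im[y0:y0+36,x0:x0+44]
    dark=(g.max(2)<55).astype(np.uint8); n,l,s,ce=cv2.connectedComponentsWithStats(dark); 
    for i in range(1,n):
        if s[i,4]>25:
            cc=cv2.findContours((l==i).astype(np.uint8),0,cv2.CHAIN_APPROX_NONE)[0][0]
            if len(cc)>10:
                e=cv2.fitEllipse(cc); print(s[i],(e[0][0]+x0,e[0][1]+y0),e[1],e[2]); 
    cv2.imwrite(f'pics/n_{f}.png',cv2.resize(g,None,fx=9,fy=9,interpolation=2))
a=cv2.imread('pics/n_a19.png');b=cv2.imread('pics/n_s19.png');cv2.imwrite('pics/c28.png',np.hstack([a,b]))
E
```

```text
a19 pred 296.72608927064545 230.95980802362834
s19 pred 320.59294645848394 204.13160918926081
[  0   0  33  30 427] (313.45234203338623, 197.74949073791504) (24.28972625732422, 34.88521194458008) 135.57899475097656
```

View pics/c28.png

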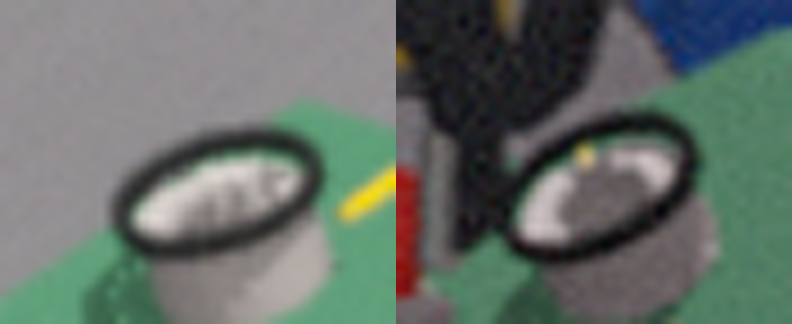

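```bash

python3 - <<'E'
from h import *
A=cal('a19');S=cal('s19')
L=np.array([.6497,-.0174,.1432]);nz=np.array([-.438,.021,.899]);xn=np.array([.898,-.043,.438]);yn=np.array([.048,.999,0])
x,e=tri((A,298.1,231.5),(S,320.9,204.8));print(x,e,'pred',L+.01*nz,'diff in neck',[(x-L-.01*nz)@a for a in(xn,yn,nz)])
# predicted ellipse bbox from 35mm circle
for c in(A,S):
    P=np.array([proj(c,L+.01*nz+.035*(np.cos(t)*xn+np.sin(t)*yn)) for t in np.linspace(0,6.28,90)]);print(P.min(0),P.max(0))
print('obs scene',274+112/9,210+128/9,274+322/9,210+258/9,' side',298+112/9,184+110/9,298+301/9,184+265/9)
E
```

```text
[ 0.64732108 -0.01350075  0.14803225] [np.float64(0.0003789503074072934), np.float64(0.00037895030740730086)] pred [ 0.64532 -0.01719  0.15219] diff in neck [np.float64(-0.00018276315368985063), np.float64(0.0037816119818478732), np.float64(-0.004536811673811169)]
[284.82601691 224.39294151] [308.71250583 237.76020458]
[309.3166069  196.08970713] [332.07746498 212.42909898]
obs scene 286.44444444444446 224.22222222222223 309.77777777777777 238.66666666666666  side 310.44444444444446 196.22222222222223 331.44444444444446 213.44444444444446
```

Emit:
arm_command:
  rows:
    - [[4,10,0],0.12,0.3]
    - [[8,20,0],0.18,0.3]
    - [[8,20,0],0.18,0.3]
    - [[8,20,0],0.18,0.3]
    - [[8,20,0],0.18,0.3]
    - [[8,20,0],0.18,0.3]
    - [[8,20,0],0.18,0.3]
    - [[8,20,0],0.18,0.3]
    - [[8,20,0],0.18,0.3]
    - [[8,20,0],0.18,0.3]
    - [[8,20,0],0.18,0.3]
    - [[8,20,0],0.18,0.3]

```text
t: 20.48
tcp_pos: [0.5928, -0.0287, 0.2668]
tool_rot: [0.114, 0.993, 0.001, -0.002]
force: [-0.2, 1.1, -1.6]
finger_gap: 0.6
```

Emit:
arm_command:
  rows:
    - [[6,15,0],0.16,0.3]
    - [[1,0,-10],0.023,0.3]
    - [[0,0,-10],0,0.3]
    - [[0,0,0],0,0.3]
    - [[0,0,0],0,0.3]

```text
t: 21.1
tcp_pos: [0.6006, -0.0155, 0.2493]
tool_rot: [0.027, 1.0, 0.0, -0.0]
force: [-0.2, 0.2, -1.4]
finger_gap: 0.601
```

```bash

python3 - <<'E'
from h import *
s=manip.sense();w=snap('wrist','w21');a=snap('scene','a21');b=snap('side','s21'); print(s['tcp_pos'],s['tool_rot'],s['q'],s['force'])
cv2.imwrite('pics/c29.png',np.hstack([cv2.resize(a[170:260,255:345],(400,400),interpolation=2),cv2.resize(b[140:230,275:365],(400,400),interpolation=2)]))
E
```

```text
[ 0.60063859 -0.01545402  0.24925393] [ 2.66631517e-02  9.99644454e-01  5.84043947e-06 -2.05199739e-04] [-2.11498871e-01  4.54821397e-01  1.45137698e+00 -6.77057590e-05
  1.23579983e+00 -1.72894030e+00] [-0.19536034  0.16817198 -1.37036244]
```

View pics/c29.png

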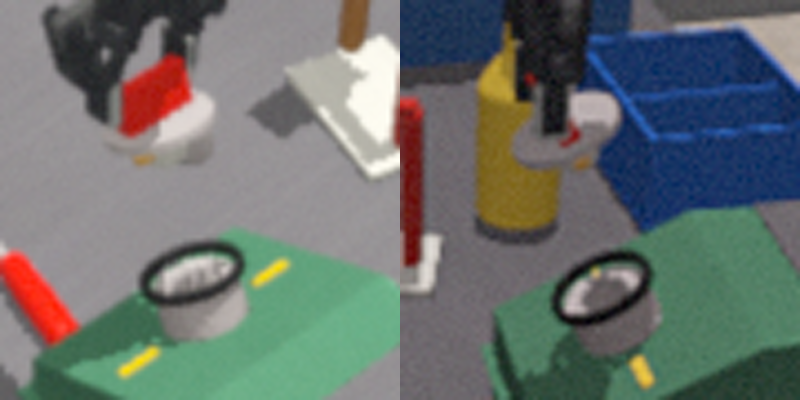

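View pics/w21.png

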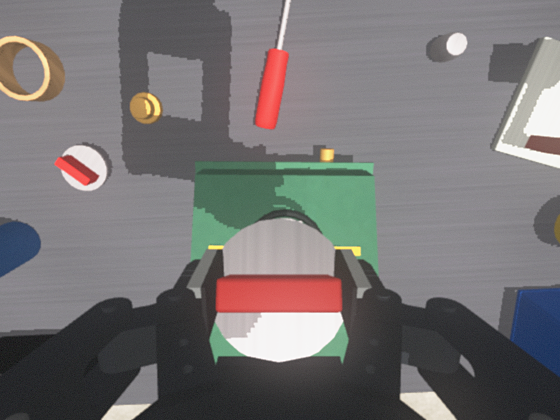

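```bash

python3 - <<'E'
from h import *
im=cv2.imread('pics/w21.png');hsv=cv2.cvtColor(im,cv2.COLOR_BGR2HSV);c=cal('w21')
m=cv2.inRange(hsv,(22,120,100),(35,255,255));m[:230]=0;m[265:]=0; n,l,st,ce=cv2.connectedComponentsWithStats(m)
for i in range(1,n):
    if st[i,4]>8: print('yellow',st[i],ce[i].round(1),onz(c,*ce[i],.118).round(4), onz(c,st[i,0],ce[i][1],.118).round(4),onz(c,st[i,0]+st[i,2],ce[i][1],.118).round(4))
print('front',onz(c,195,168,.085),onz(c,374,168,.085))
g=cv2.inRange(hsv,(60,60,30),(90,255,255)); 
for r in (175,185,200): x=np.where(g[r])[0]; print(r,x.min(),x.max())
cv2.imwrite('pics/c30.png',cv2.resize(im[150:370,170:400],None,fx=3,fy=2.7,interpolation=2))
# also marks via scene/side
for f,cams in(('a21',1),('s21',1)):
    im2=cv2.imread(f'pics/{f}.png');h2=cv2.cvtColor(im2,cv2.COLOR_BGR2HSV);m=cv2.inRange(h2,(22,130,130),(35,255,255));n,l,st,ce=cv2.connectedComponentsWithStats(m)
    for i in range(1,n):
        if 8<st[i,4]<120: print(f,st[i],ce[i].round(1))
E
```

```text
yellow [555 230   5  12  40] [557.4 234.3] [0.6581 0.2465 0.118 ] [0.658  0.2443 0.118 ] [0.6582 0.249  0.118 ]
yellow [209 246  14   3  41] [215.3 247. ] [ 0.6538 -0.0788  0.118 ] [ 0.6535 -0.0849  0.118 ] [ 0.6542 -0.0715  0.118 ]
yellow [335 247  26   9  99] [351.6 249.6] [0.6635 0.0517 0.118 ] [0.6627 0.0358 0.118 ] [0.664  0.0608 0.118 ]
front [ 0.58194951 -0.09764565  0.085     ] [0.59143471 0.08046446 0.085     ]
175 195 372
185 195 374
200 195 374
a21 [312 229   8   5  15] [315.5 230.8]
a21 [282 248   9   7  19] [285.9 250.9]
s21 [293 150  11  21  99] [297.5 160.1]
s21 [296 172   4   7  11] [297.5 174.8]
s21 [295 178   8  13  39] [299.3 184.8]
s21 [327 220   5   7  22] [329.1 223.1]
```

View pics/c30.png

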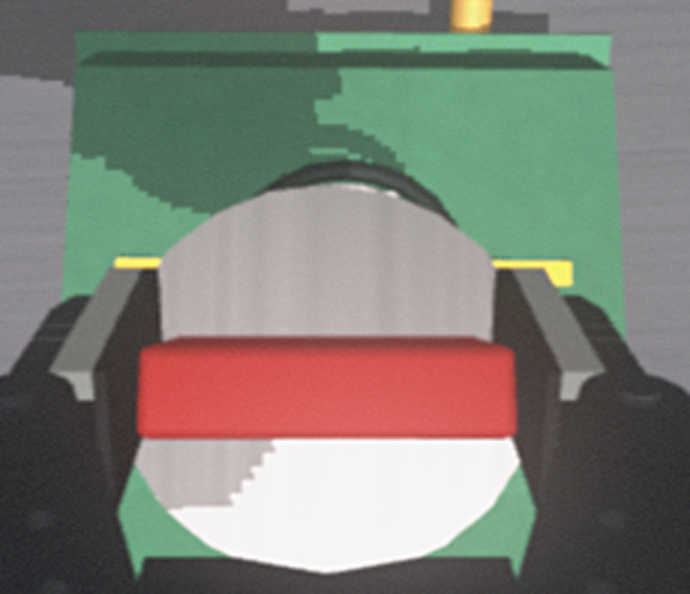

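```bash

python3 - <<'E'
from h import *
a=cv2.imread('pics/a21.png');b=cv2.imread('pics/s21.png')
cv2.imwrite('pics/c31.png',np.hstack([cv2.resize(a[175:215,272:312],(400,400),interpolation=2),cv2.resize(b[155:195,295:335],(400,400),interpolation=2)]))
E
```

```text
(no output)
```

View pics/c31.png

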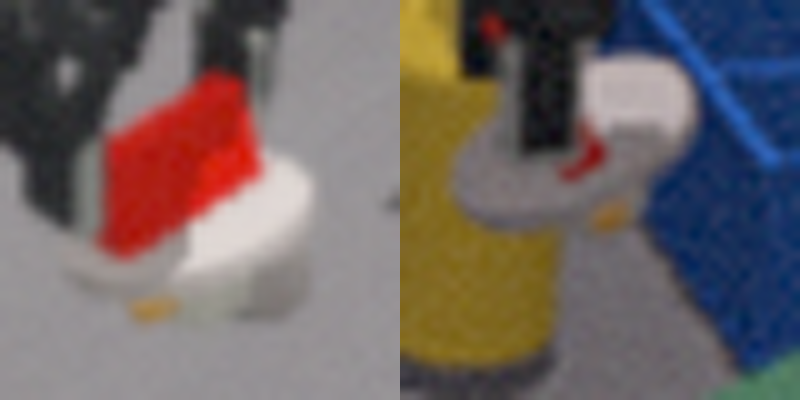

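```bash

python3 - <<'E'
from h import *
A=cal('a21');S=cal('s21')
tcp=np.array([.60064,-.01545,.24925])
psi=-.053; ex=np.array([np.cos(psi),np.sin(psi),0]);ey=np.array([-np.sin(psi),np.cos(psi),0]);ez=np.array([0,0,1.])
for th in(22,26):
    t=np.radians(th); zc=-np.sin(t)*ex+np.cos(t)*ez; xc=np.cos(t)*ex+np.sin(t)*ez
    G=tcp+.005*ex+.036*ez; 
    for d in (.022,.028):
        F=G-d*zc
        for n,c in(('scene',A),('side',S)):
            P=np.array([proj(c,F+.035*(np.cos(a)*xc+np.sin(a)*ey)) for a in np.linspace(0,6.283,180)]);print(th,d,n,P.min(0).round(1),P.max(0).round(1))
E
```

```text
22 0.022 scene [277.3 190.1] [302.6 203.5]
22 0.022 side [299.2 161.7] [323.6 176.7]
22 0.028 scene [277.8 192. ] [303.1 205.4]
22 0.028 side [300.  163.5] [324.4 178.5]
26 0.022 scene [277.8 190.5] [302.8 203.3]
26 0.022 side [300.1 160.9] [323.9 177. ]
26 0.028 scene [278.4 192.4] [303.4 205.2]
26 0.028 side [300.9 162.6] [324.7 178.7]
```

Emit:
arm_command:
  rows:
    - [[5,2,-30],0,0.3]
    - [[5,2,-30],0,0.3]
    - [[0,0,-15],0,0.3]
    - [[0,0,0],0,0.3]
    - [[0,0,0],0,0.3]

```text
t: 21.88
tcp_pos: [0.6115, -0.0111, 0.1757]
tool_rot: [0.026, 1.0, -0.0, 0.001]
force: [-0.2, 0.1, -0.5]
finger_gap: 0.601
```

```bash

python3 - <<'E'
from h import *
s=manip.sense();w=snap('wrist','w22');a=snap('scene','a22');b=snap('side','s22'); print(s['tcp_pos'],s['tool_rot'],s['force'])
cv2.imwrite('pics/c32.png',np.hstack([cv2.resize(a[180:250,265:335],(400,400),interpolation=2),cv2.resize(b[160:230,285:355],(400,400),interpolation=2)]))
cv2.imwrite('pics/c33.png',cv2.resize(w[150:370,170:400],None,fx=3,fy=2.7,interpolation=2))
E
```

```text
[ 0.6115345  -0.01108471  0.17570212] [ 2.59521350e-02  9.99662576e-01 -2.13920136e-04  1.08386512e-03] [-0.20626347  0.07700363 -0.48966383]
```

View pics/c32.png

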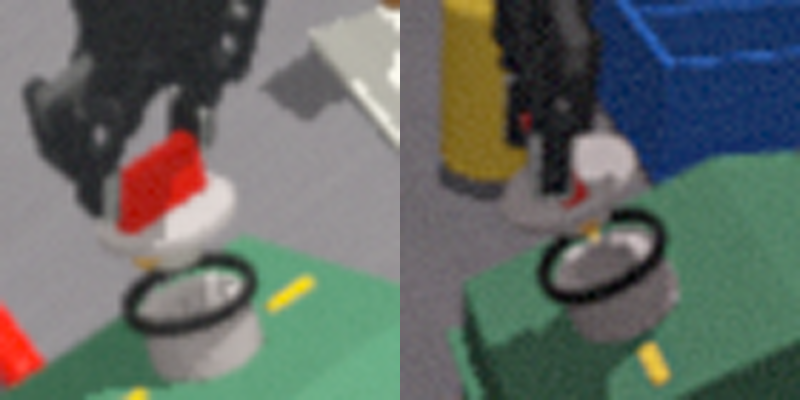

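View pics/c33.png

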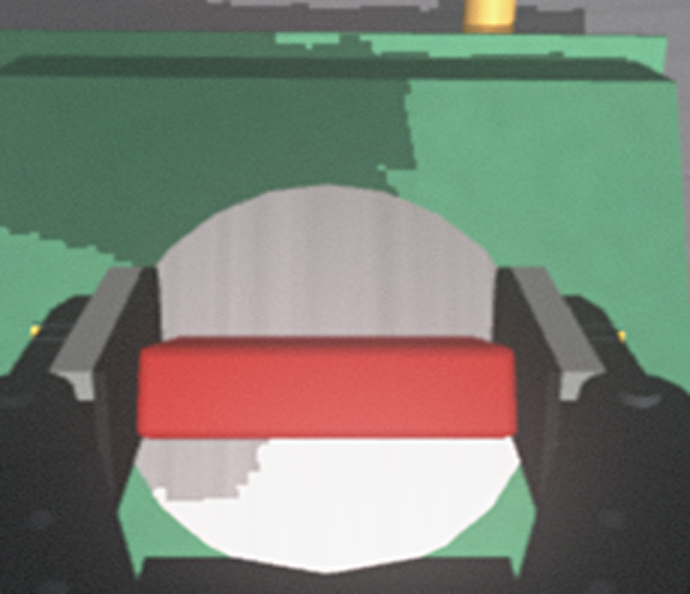

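```bash

python3 - <<'E'
from h import *
A=cal('a22');S=cal('s22')
psi=-.053; ex=np.array([np.cos(psi),np.sin(psi),0]);ey=np.array([-np.sin(psi),np.cos(psi),0]);ez=np.array([0,0,1.])
def circ(c,F,th):
    t=np.radians(th);zc=-np.sin(t)*ex+np.cos(t)*ez; xc=np.cos(t)*ex+np.sin(t)*ez
    P=np.array([proj(c,F+.035*(np.cos(a)*xc+np.sin(a)*ey)) for a in np.linspace(0,6.283,180)]);return P
L=np.array([.649,-.013,.143]);t=np.radians(26);nz=-np.sin(t)*ex+np.cos(t)*ez;xn=np.cos(t)*ex+np.sin(t)*ez
for n,c in(('scene',A),('side',S)):
    s=circ(c,L+.009*nz,26); 
    f=np.vstack([circ(c,L+.05*nz,24),circ(c,L+.056*nz,24)])
    b=lambda P:((P.min(0)+P.max(0))/2).round(1)
    print(n,'seal',b(s),s.min(0).round(1),s.max(0).round(1),'flange mid x',b(f),'diff',b(f)-b(s), 'per mm xn',np.subtract(proj(c,L+.05*nz+.001*xn),proj(c,L+.05*nz)),'per mm y',np.subtract(proj(c,L+.05*nz+.001*ey),proj(c,L+.05*nz)))
E
```

```text
scene seal [297.8 230.5] [285.8 223.8] [309.7 237.1] flange mid x [293.5 217.2] diff [ -4.3 -13.3] per mm xn [0.22357515 0.06830407] per mm y [ 0.26193393 -0.17258226]
side seal [320.1 203.9] [308.8 195.7] [331.5 212. ] flange mid x [314.1 192.2] diff [ -6.  -11.7] per mm xn [ 0.31789937 -0.16133865] per mm y [-0.08031422 -0.16561375]
```

Emit:
arm_command:
  rows:
    - [[4,0,-9],0,0.3]
    - [[4,0,-9],0,0.3]
    - [[4,0,-9],0,0.3]
    - [[0,0,0],0,0.3]

```text
t: 22.52
tcp_pos: [0.6226, -0.0108, 0.1461]
tool_rot: [0.026, 1.0, 0.0, -0.001]
force: [0.6, -0.1, -2.2]
finger_gap: 0.599
```

```bash

python3 - <<'E'
from h import *
s=manip.sense();a=snap('scene','a23');b=snap('side','s23'); print(s['tcp_pos'],s['tool_rot'],s['force'],s['ft_torque'])
cv2.imwrite('pics/c34.png',np.hstack([cv2.resize(a[185:245,270:330],(400,400),interpolation=2),cv2.resize(b[165:225,290:350],(400,400),interpolation=2)]))
E
```

```text
[ 0.62257736 -0.01078431  0.14614326] [ 2.59036508e-02  9.99664030e-01  1.52827332e-04 -8.97179372e-04] [ 0.61786432 -0.09943724 -2.21669398] [ 0.01588717 -0.00456018  0.02331381]
```

View pics/c34.png

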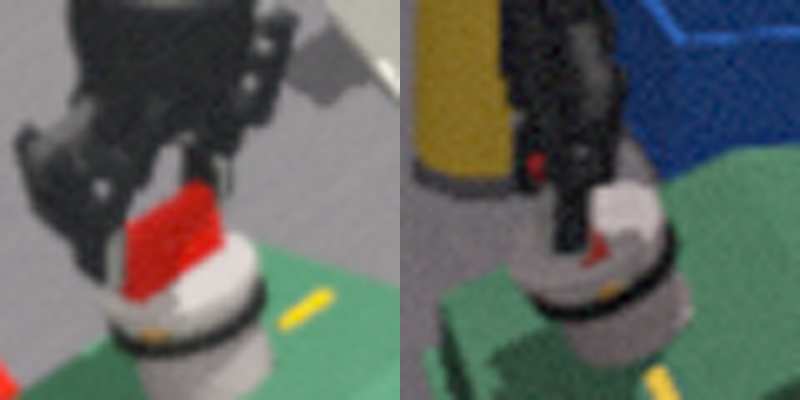

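Emit:
arm_command:
  rows:
    - [[3,-1,-3],0,0.3]
    - [[2,0,-4],0,0.3]
    - [[0,0,0],0,0.3]

```text
t: 23.0
tcp_pos: [0.628, -0.012, 0.1409]
tool_rot: [0.026, 1.0, -0.0, 0.0]
force: [-2.2, -1.1, 2.5]
finger_gap: 0.6
```

```bash

python3 - <<'E'
from h import *
s=manip.sense();print(s['tcp_pos'],s['force'],s['ft_torque'],s['finger_gap'])
E
```

```text
[ 0.62800695 -0.01201135  0.14085949] [-2.17594872 -1.14901806  2.49813674] [-0.06828805  0.05495336 -0.02334779] 0.6000130368135769
```

Emit:
arm_command:
  rows:
    - [[1,0,-2],0,0.3]
    - [[1,0,-2],0,0.3]
    - [[0,0,0],0,0.3]
  squeeze: 50

```text
t: 23.38
tcp_pos: [0.6299, -0.0121, 0.137]
tool_rot: [0.026, 1.0, -0.0, 0.0]
force: [-2.1, -2.0, 4.9]
finger_gap: 0.598
```

```bash

python3 - <<'E'
from h import *
s=manip.sense();a=snap('scene','a24');b=snap('side','s24'); print(s['tcp_pos'],s['tool_rot'],s['force'],s['ft_torque'])
cv2.imwrite('pics/c35.png',np.hstack([cv2.resize(a[185:245,270:330],(400,400),interpolation=2),cv2.resize(b[165:225,290:350],(400,400),interpolation=2)]))
E
```

```text
[ 0.62989061 -0.01211836  0.13695345] [ 2.58568878e-02  9.99665593e-01 -2.79843560e-04  2.10436799e-04] [-2.12749104 -1.98659088  4.94316939] [-0.29538637  0.21509327 -0.09027464]
```

View pics/c35.png

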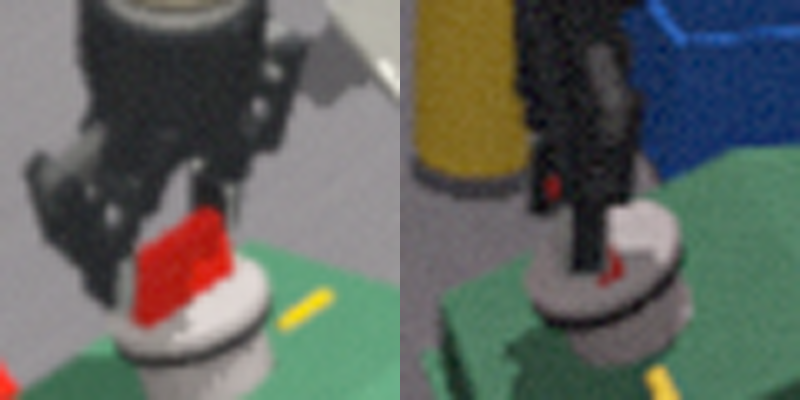

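Emit:
arm_command:
  rows:
    - [[1,-1,-2],0,0.3]
    - [[1,0,-2],0,0.3]
    - [[0,0,0],0,0.3]

```text
t: 23.85
tcp_pos: [0.6316, -0.0122, 0.1333]
tool_rot: [0.026, 1.0, 0.0, -0.0]
force: [-3.4, 0.7, 8.1]
finger_gap: 0.598
```

```bash

python3 - <<'E'
from h import *
s=manip.sense(); print(s['tcp_pos'],s['force'],s['ft_torque'])
E
```

```text
[ 0.63162861 -0.01221614  0.13331307] [-3.40454646  0.66043458  8.05206552] [ 0.10904098  0.37092426 -0.00291444]
```

Emit:
arm_command:
  rows:
    - [[0,0.5,0],-0.1,0.3]
    - [[0,0.5,0],-0.1,0.3]
    - [[0,0.5,0],-0.1,0.3]
    - [[0,0,0],0,0.3]

```text
t: 24.35
tcp_pos: [0.6307, -0.0082, 0.1331]
tool_rot: [0.174, 0.985, 0.002, -0.001]
force: [-4.0, 4.5, 6.5]
finger_gap: 0.596
```

```bash

python3 - <<'E'
from h import *
s=manip.sense();w=snap('wrist','w25');a=snap('scene','a25');b=snap('side','s25'); print(s['tcp_pos'],s['tool_rot'],s['force'],s['ft_torque'])
cv2.imwrite('pics/c36.png',np.hstack([cv2.resize(a[185:245,270:330],(400,400),interpolation=2),cv2.resize(w[180:370,185:375],(400,400),interpolation=2)]))
E
```

```text
[ 0.63068912 -0.0082129   0.13313615] [ 0.17375411  0.98478575  0.00222886 -0.00125229] [-4.01772413  4.50844234  6.47449253] [1.83217147 0.18347218 0.96047986]
```

View pics/c36.png

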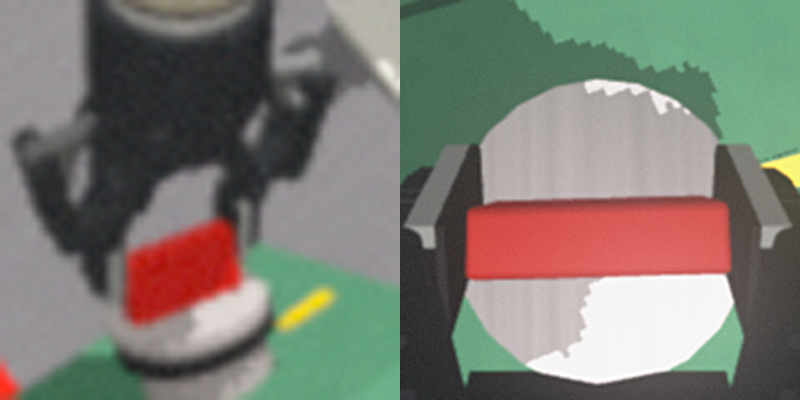

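Emit:
arm_command:
  rows:
    - [[0,2,0],-0.05,0.3]
    - [[0.5,1,0],-0.1,0.3]
    - [[0.5,1,0],-0.1,0.3]
    - [[0,0,0],0,0.3]

```text
t: 25.0
tcp_pos: [0.633, -0.0074, 0.133]
tool_rot: [0.295, 0.956, 0.0, 0.0]
force: [-3.2, -3.3, 4.7]
finger_gap: 0.596
```

```bash

python3 - <<'E'
from h import *
s=manip.sense();w=snap('wrist','w26');a=snap('scene','a26');b=snap('side','s26'); print(s['tcp_pos'],s['tool_rot'],s['force'],s['ft_torque'],s['finger_gap'])
cv2.imwrite('pics/c37.png',np.hstack([cv2.resize(a[185:245,270:330],(400,400),interpolation=2),cv2.resize(w[180:370,185:375],(400,400),interpolation=2)]))
E
```

```text
[ 0.63298853 -0.00738318  0.13299178] [2.94971931e-01 9.55505801e-01 2.82674732e-05 4.73146174e-04] [-3.21907766 -3.26543001  4.7254124 ] [ 0.9649288  -0.29263461  0.94606305] 0.5955944864558466
```

View pics/c37.png

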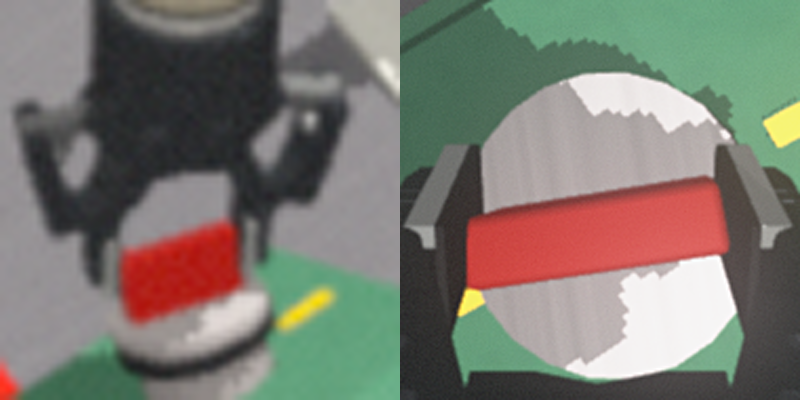

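Emit:
arm_command:
  rows:
    - [[0.5,-0.5,0],-0.1,0.3]
    - [[0.5,0,0],-0.1,0.3]
    - [[0.5,0,0],-0.1,0.3]
    - [[0.5,0,0],-0.1,0.3]
    - [[0,0,0],0,0.3]

```text
t: 25.78
tcp_pos: [0.6372, 0.0048, 0.1363]
tool_rot: [0.482, 0.876, 0.011, -0.002]
force: [-1.8, 29.0, 18.4]
finger_gap: 0.355
```

```bash

python3 - <<'E'
from h import *
s=manip.sense();w=snap('wrist','w27');a=snap('scene','a27');b=snap('side','s27'); print(s['tcp_pos'],s['tool_rot'],s['force'],s['ft_torque'],s['finger_gap'])
cv2.imwrite('pics/c38.png',np.hstack([cv2.resize(a[185:245,270:330],(400,400),interpolation=2),cv2.resize(w[180:370,185:375],(400,400),interpolation=2)]))
E
```

```text
[0.63717258 0.00483913 0.13634212] [ 0.4817397   0.87624476  0.01093579 -0.00154527] [-1.76639324 28.95680784 18.3528851 ] [ 4.96058649 -0.4284627   0.0532147 ] 0.3545218933041536
```

View pics/c38.png

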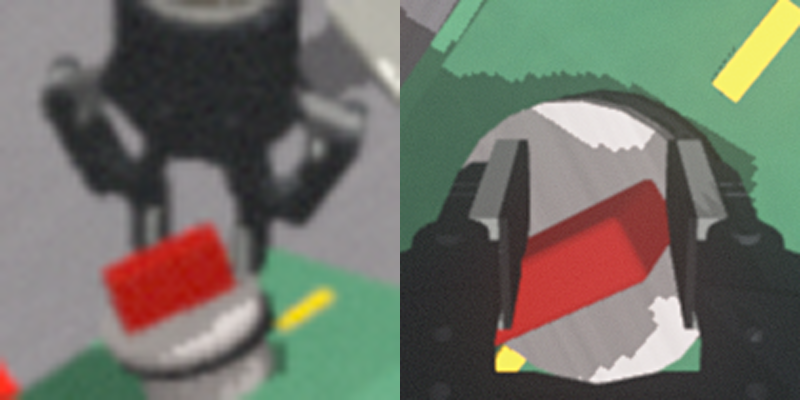

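Emit:
arm_command:
  rows:
    - [[0,-4,0],0,-0.2]
    - [[0,-4,2],0,-0.6]
    - [[0,0,10],0,-1]
    - [[0,0,40],0,-1]
    - [[0,0,40],0,-1]
    - [[0,0,0],0,-1]

```text
t: 26.68
tcp_pos: [0.6381, -0.0167, 0.2286]
tool_rot: [0.48, 0.877, 0.002, 0.005]
force: [-0.3, -0.1, 0.1]
finger_gap: 1.001
```

```bash

python3 - <<'E'
from h import *
s=manip.sense();w=snap('wrist','w28');a=snap('scene','a28');b=snap('side','s28'); print(s['tcp_pos'],s['tool_rot'],s['force'],s['finger_gap'])
cv2.imwrite('pics/c39.png',np.hstack([cv2.resize(a[185:245,270:330],(400,400),interpolation=2),cv2.resize(b[165:225,290:350],(400,400),interpolation=2)]))
cv2.imwrite('pics/c40.png',cv2.resize(w[100:340,150:450],None,fx=2.4,fy=2.4,interpolation=2))
E
```

```text
[ 0.63812868 -0.01670293  0.22864001] [0.48042322 0.87702216 0.00157429 0.00481348] [-0.33831851 -0.1135477   0.10792308] 1.0012429087855381
```

View pics/c39.png

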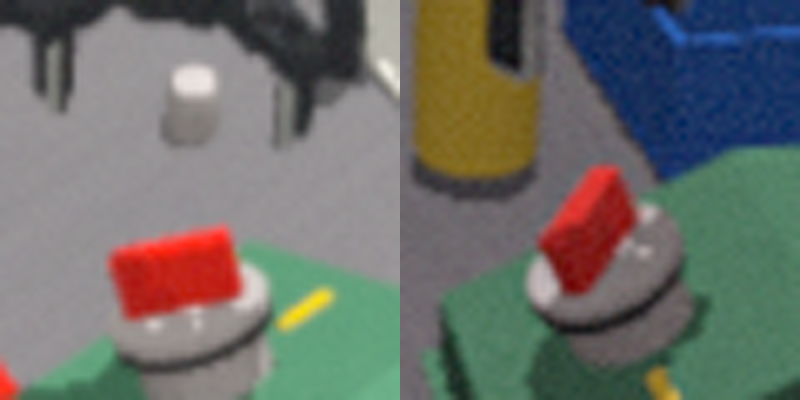

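View pics/c40.png

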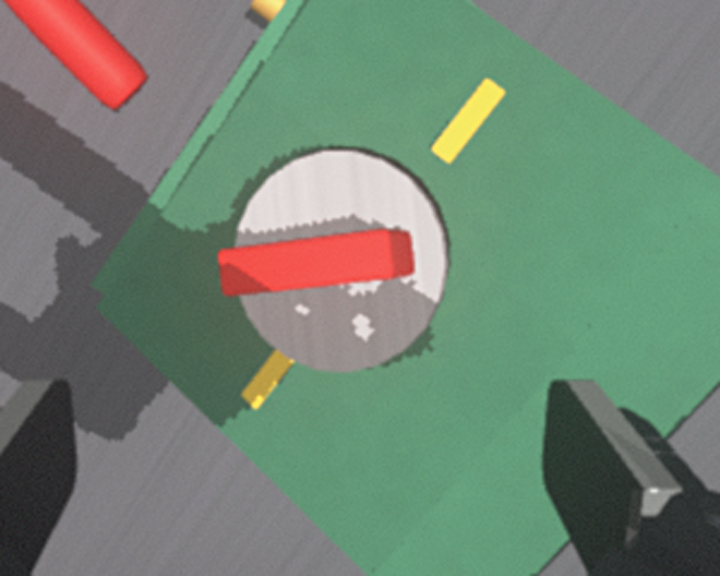

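```bash

python3 - <<'E'
from h import *
c=cal('w28'); g=lambda u,v,z: onz(c,150+u/2.4,100+v/2.4,z)
# top face corners: (218,252),(388,230),(393,278),(224,296)
P=[g(218,252,.173),g(388,230,.185),g(393,278,.185),g(224,296,.173)]
print(np.round(P,4)); print('centre',np.mean(P,0)); d=(P[1]+P[2]-P[0]-P[3])[:2]; print('bar ang',np.degrees(np.arctan2(d[1],d[0])),np.linalg.norm(d)/2)
print('flange ctr',g(342,260,.1515))
m1,m2=g(469,121,.118),g(268,380,.118);print('marks',m1,m2)
print(proj(c,[.635,-.0123,.1713]))
E
```

```text
[[ 0.6131 -0.0243  0.173 ]
 [ 0.6475  0.0091  0.185 ]
 [ 0.6563 -0.0014  0.185 ]
 [ 0.6213 -0.0349  0.173 ]]
centre [ 0.63454971 -0.01287677  0.179     ]
bar ang 43.93216972052277 0.04819451679563939
flange ctr [ 0.64875367 -0.01231618  0.1515    ]
marks [0.66516231 0.04483102 0.118     ] [ 0.6581857  -0.07447106  0.118     ]
(np.float64(277.2813032133265), np.float64(206.54043295999782))
```

Emit:
arm_command:
  rows:
    - [[0,2,0],-0.1,0]
    - [[0,2,0],-0.17,0]
    - [[0,0,0],-0.17,0]
    - [[0,0,0],-0.17,0]
    - [[0,0,0],-0.17,0]
    - [[-1,0,0],-0.17,0]
    - [[0,0,0],-0.17,0]
    - [[0,0,0],-0.17,0]
    - [[0,0,0],-0.08,0]
    - [[0,0,-20],0,0]
    - [[0,0,-20],0,0]
    - [[0,0,0],0,0]
  squeeze: 25

```text
t: 28.32
tcp_pos: [0.6314, -0.0115, 0.181]
tool_rot: [0.927, 0.375, -0.003, -0.002]
force: [0.4, -0.6, 0.3]
finger_gap: 0.495
```

```bash

python3 - <<'E'
from h import *
s=manip.sense();w=snap('wrist','w29');b=snap('side','s29'); R=s['tool_rot'];print(s['tcp_pos'],2*np.arctan2(R[1],R[0]),s['force'],s['finger_gap'])
cv2.imwrite('pics/c41.png',np.hstack([cv2.resize(b[150:220,290:360],(400,400),interpolation=2),cv2.resize(w[150:350,180:380],(400,400),interpolation=2)]))
E
```

```text
[ 0.63142159 -0.01151912  0.18104895] 0.769536716968645 [ 0.41009715 -0.57413704  0.26593339] 0.4946352984317072
```

View pics/c41.png

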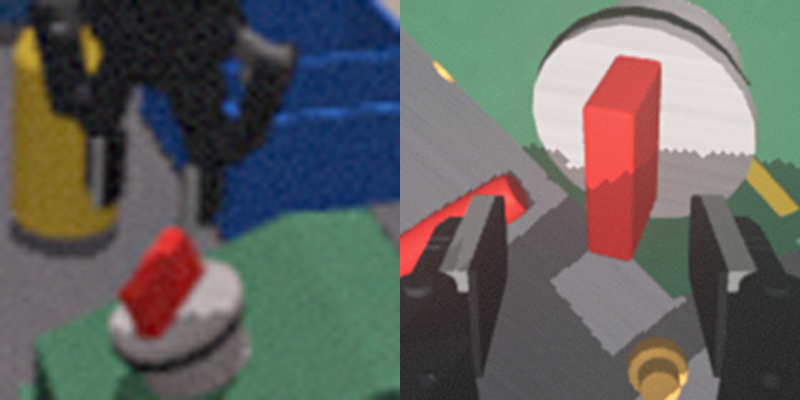

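Emit:
arm_command:
  rows:
    - [[5,-1,0],0,0]
    - [[0,0,-9],0,0]
    - [[0,0,-8],0,0]
    - [[0,0,0],0,0.15]
    - [[0,0,0],0,0.3]
    - [[0,0,0],0,0.3]
  squeeze: 20

```text
t: 29.18
tcp_pos: [0.639, -0.0128, 0.1678]
tool_rot: [0.927, 0.375, 0.0, 0.0]
force: [0.2, -0.1, 0.6]
finger_gap: 0.348
```

```bash

python3 - <<'E'
from h import *
s=manip.sense();w=snap('wrist','w30');b=snap('side','s30'); R=s['tool_rot'];print(s['tcp_pos'],2*np.arctan2(R[1],R[0]),s['force'],s['finger_gap'])
cv2.imwrite('pics/c42.png',np.hstack([cv2.resize(b[150:220,290:360],(400,400),interpolation=2),cv2.resize(w[150:350,180:380],(400,400),interpolation=2)]))
E
```

```text
[ 0.63895171 -0.01283919  0.16778339] 0.7698513608466564 [ 0.20845293 -0.12987783  0.57753714] 0.34837124803414954
```

View pics/c42.png

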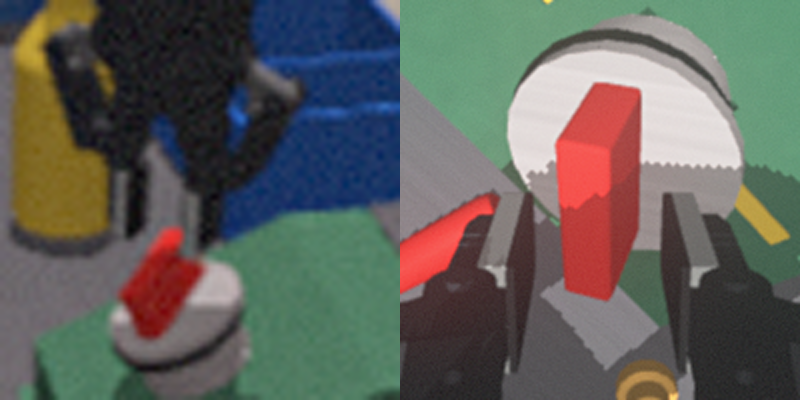

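```bash

python3 - <<'E'
from h import *
S=cal('s30')
for u,v,y in[(205,250,-.029),(128,240,.003)]:
    o,d=ray(S,290+u/5.714,150+v/5.714);print(o+d*(y-o[1])/d[1])
for X in[(.6345,-.0129,.1785),(.655,.007,.187)]: u,v=proj(S,X);print((u-290)*5.714,(v-150)*5.714)
E
```

```text
[ 0.6551746  -0.029       0.19094822]
[0.62555003 0.003      0.18313838]
153.85813159680168 261.25548928593525
182.7004146416043 223.67302007373175
```

Emit:
arm_command:
  rows:
    - [[-1,0,-10],0,0.2]
    - [[-1,0,-8],0,0.2]
    - [[0,0,0],0,0.2]
  squeeze: 20

```text
t: 29.65
tcp_pos: [0.6357, -0.0127, 0.1481]
tool_rot: [0.927, 0.375, -0.001, -0.001]
force: [-0.5, -0.1, 0.4]
finger_gap: 0.394
```

```bash

python3 - <<'E'
from h import *
s=manip.sense();w=snap('wrist','w31');b=snap('side','s31'); R=s['tool_rot'];print(s['tcp_pos'],2*np.arctan2(R[1],R[0]),s['force'],s['finger_gap'])
cv2.imwrite('pics/c43.png',np.hstack([cv2.resize(b[150:220,290:360],(400,400),interpolation=2),cv2.resize(w[150:350,180:380],(400,400),interpolation=2)]))
E
```

```text
[ 0.63570499 -0.01265688  0.14814536] 0.7697493081126459 [-0.54924771 -0.12142118  0.38299703] 0.39365514806899393
```

View pics/c43.png

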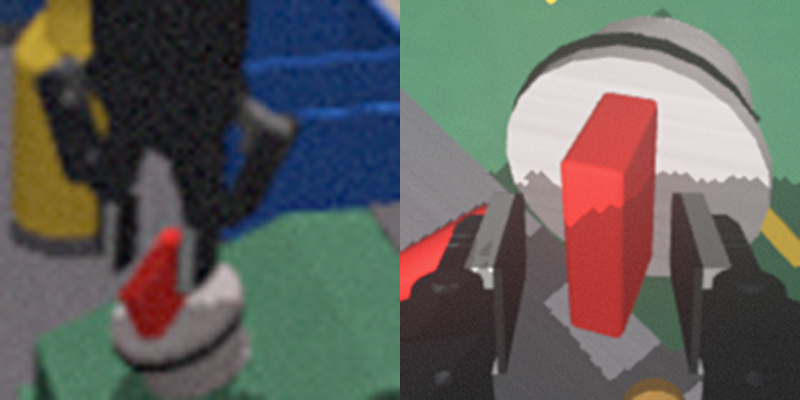

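Emit:
arm_command:
  rows:
    - [[0,0,-4],0,0.3]
    - [[0,0,0],0,0.45]
    - [[0,0,0],0,0.7]
    - [[0,0,0],0,0.7]
  squeeze: 20

```text
t: 30.25
tcp_pos: [0.6373, -0.0134, 0.1457]
tool_rot: [0.927, 0.375, 0.0, 0.001]
force: [0.4, -1.9, -1.3]
finger_gap: 0.2
```

```bash

python3 - <<'E'
from h import *
s=manip.sense();w=snap('wrist','w32');b=snap('side','s32'); R=s['tool_rot'];print(s['tcp_pos'],2*np.arctan2(R[1],R[0]),s['force'],s['ft_torque'],s['finger_gap'])
cv2.imwrite('pics/c44.png',np.hstack([cv2.resize(b[150:220,290:360],(400,400),interpolation=2),cv2.resize(w[150:350,180:380],(400,400),interpolation=2)]))
E
```

```text
[ 0.63731558 -0.01343161  0.14569875] 0.7697339559090515 [ 0.41940516 -1.922987   -1.31770168] [-0.51370442 -0.25596515 -0.01820903] 0.19964985072469107
```

View pics/c44.png

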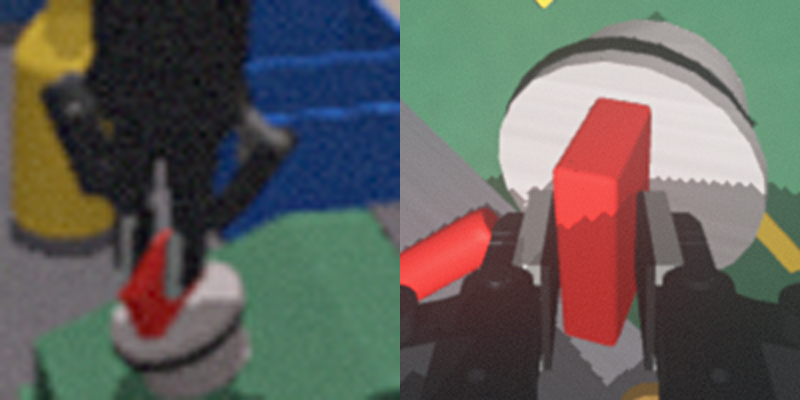

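Emit:
arm_command:
  rows:
    - [[0,0,0],-0.1,0.7]
    - [[0,0,0],-0.1,0.7]
    - [[0,0,0],-0.1,0.7]
    - [[0,0,0],-0.1,0.7]
    - [[0,0,0],0,0.7]

```text
t: 30.98
tcp_pos: [0.6359, -0.0125, 0.1465]
tool_rot: [0.983, 0.184, -0.001, -0.0]
force: [-2.9, 0.1, 5.1]
finger_gap: 0.184
```

```bash

python3 - <<'E'
from h import *
s=manip.sense();w=snap('wrist','w33');b=snap('side','s33'); R=s['tool_rot'];print(s['tcp_pos'],2*np.arctan2(R[1],R[0]),s['force'],s['ft_torque'],s['finger_gap'])
cv2.imwrite('pics/c45.png',np.hstack([cv2.resize(b[150:220,290:360],(400,400),interpolation=2),cv2.resize(w[150:350,180:380],(400,400),interpolation=2)]))
E
```

```text
[ 0.63590276 -0.01246445  0.1464784 ] 0.3709389600376711 [-2.87156307  0.1127085   5.05338619] [-0.18901296  0.33839178  0.09793687] 0.18402061719398763
```

View pics/c45.png

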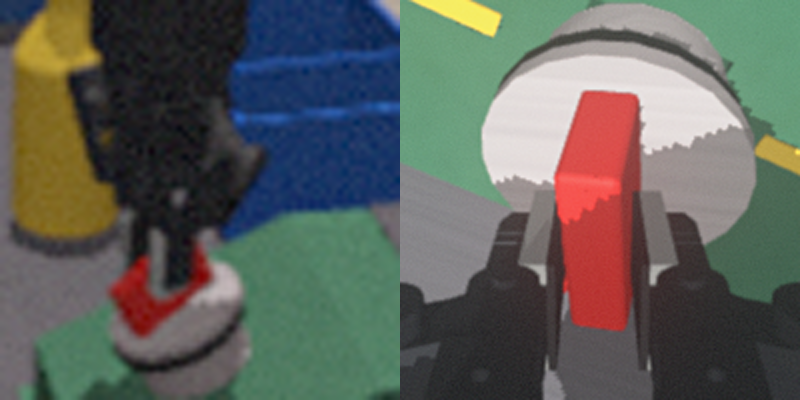

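Emit:
arm_command:
  rows:
    - [[0,0,0],-0.11,0.7]
    - [[0,0,0],-0.11,0.7]
    - [[0,0,0],-0.11,0.7]
    - [[0,0,0],-0.1,0.7]
    - [[0,0,0],0,0.7]

```text
t: 31.7
tcp_pos: [0.6354, -0.0117, 0.1464]
tool_rot: [1.0, -0.03, -0.001, -0.001]
force: [-4.0, 1.2, 5.2]
finger_gap: 0.162
```

```bash

python3 - <<'E'
from h import *
s=manip.sense();w=snap('wrist','w34');b=snap('side','s34'); R=s['tool_rot'];print(s['tcp_pos'],2*np.arctan2(R[1],R[0]),s['force'],s['ft_torque'],s['finger_gap'])
cv2.imwrite('pics/c46.png',np.hstack([cv2.resize(b[150:220,290:360],(400,400),interpolation=2),cv2.resize(w[150:350,180:380],(400,400),interpolation=2)]))
E
```

```text
[ 0.63542806 -0.01174502  0.14639081] -0.059343265526645254 [-3.9545078   1.17719924  5.22628261] [ 0.25332431  0.43232364 -0.02768626] 0.16226967690088906
```

View pics/c46.png

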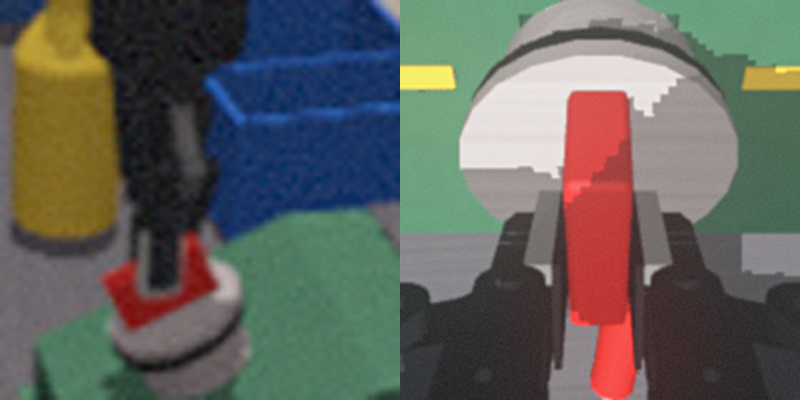

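Emit:
arm_command:
  rows:
    - [[0,0,0],-0.06,0.7]
    - [[0,0,0],0,0.7]
    - [[-1,0,2],0,0.7]
    - [[0,0,0],0,0.4]
    - [[0,0,0],0,0.0]
    - [[0,0,2],0,0.0]
    - [[0,0,20],0,0.0]
    - [[0,0,40],0,-0.5]
    - [[0,0,40],0,-1]
    - [[0,0,0],0,-1]

```text
t: 33.05
tcp_pos: [0.6384, -0.0133, 0.2537]
tool_rot: [0.998, -0.06, 0.004, 0.001]
force: [0.7, 0.4, -0.3]
finger_gap: 0.997
```

```bash

python3 - <<'E'
from h import *
s=manip.sense();w=snap('wrist','w35');b=snap('side','s35');a=snap('scene','a35'); R=s['tool_rot'];print(s['tcp_pos'],2*np.arctan2(R[1],R[0]),s['force'],s['finger_gap'])
cv2.imwrite('pics/c47.png',np.hstack([cv2.resize(b[165:225,290:350],(400,400),interpolation=2),cv2.resize(a[185:245,270:330],(400,400),interpolation=2)]))
E
```

```text
[ 0.63839297 -0.01331664  0.25366263] -0.12008508898291641 [ 0.66024428  0.42611157 -0.34892128] 0.9967755936520838
```

View pics/c47.png

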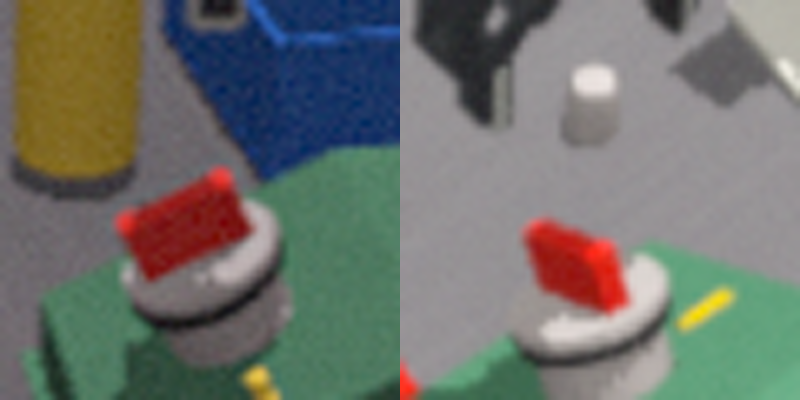

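View pics/w35.png

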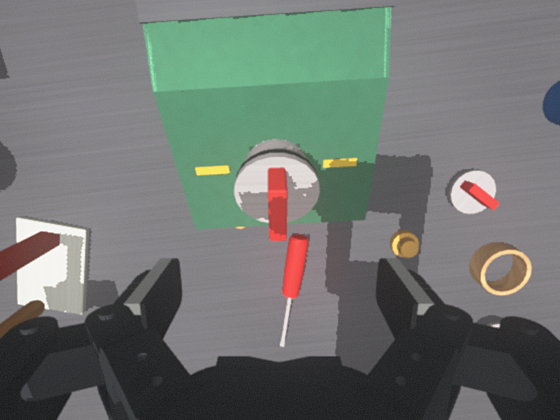

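```bash

python3 - <<'E'
from h import *
A=cal('a35');S=cal('s35')
a=lambda u,v:(A,270+u/6.667,185+v/6.667); s=lambda u,v:(S,290+u/6.667,165+v/6.667)
L=np.array([.649,-.013,.143]);psi=-.053;t=np.radians(26);ex=np.array([np.cos(psi),np.sin(psi),0]);ey=np.array([-np.sin(psi),np.cos(psi),0]);nz=-np.sin(t)*ex+[0,0,np.cos(t)];xn=np.cos(t)*ex+np.array([0,0,np.sin(t)])
for n,p,q in(('low top',s(123,216),a(133,223)),('up top',s(221,175),a(200,245))):
    x,e=tri(p,q);print(n,x.round(4),np.round(e,4),'neck',[round((x-L)@k*1000,1) for k in(xn,ey,nz)])
for c,nm,o,O in((S,'side',(290,165),0),(A,'scene',(270,185),400)):
    for ss in(.030,.034,.038,.042):
        F=L+(ss-.022)*nz; P=np.array([proj(c,F+.035*(np.cos(k)*xn+np.sin(k)*ey)) for k in np.linspace(0,6.283,120)]); 
        e=[proj(c,L+(ss+.008)*nz+k*.026*xn) for k in(-1,1)]
        print(nm,ss,'flange bbox',((P.min(0)-o)*6.667).round(),((P.max(0)-o)*6.667).round(),'bar ends',[((np.array(k)-o)*6.667).round() for k in e])
E
```

```text
low top [ 0.6111 -0.0101  0.1736] [0.0008 0.0008] neck [np.float64(-20.8), np.float64(0.9), np.float64(44.2)]
up top [ 0.6519 -0.0128  0.1913] [0.0006 0.0006] neck [np.float64(23.7), np.float64(0.4), np.float64(42.2)]
side 0.03 flange bbox [126. 207.] [277. 315.] bar ends [array([119., 235.]), array([229., 179.])]
side 0.034 flange bbox [123. 200.] [274. 308.] bar ends [array([116., 228.]), array([225., 172.])]
side 0.038 flange bbox [119. 193.] [270. 301.] bar ends [array([112., 221.]), array([222., 165.])]
side 0.042 flange bbox [115. 186.] [267. 294.] bar ends [array([108., 214.]), array([218., 158.])]
scene 0.03 flange bbox [106. 261.] [265. 349.] bar ends [array([128., 232.]), array([205., 256.])]
scene 0.034 flange bbox [104. 253.] [263. 341.] bar ends [array([125., 224.]), array([203., 248.])]
scene 0.038 flange bbox [101. 245.] [260. 333.] bar ends [array([123., 216.]), array([200., 240.])]
scene 0.042 flange bbox [ 98. 237.] [258. 325.] bar ends [array([120., 208.]), array([198., 232.])]
```

```bash

python3 - <<'E'
from h import *
a=cv2.imread('pics/a35.png');b=cv2.imread('pics/s35.png')
cv2.imwrite('pics/c48.png',np.hstack([cv2.resize(a[120:200,300:380],(400,400),interpolation=2),cv2.resize(b[125:205,215:295],(400,400),interpolation=2)]))
A=cal('a35');S=cal('s35')
H=np.array([.5035,.320,.150+.023])
print([np.round((np.array(proj(c,H))-o)*5) for c,o in((A,(300,120)),(S,(215,125)))])
print([np.round((np.array(proj(c,[.5035,.320,.035]))-o)*5) for c,o in((A,(300,120)),(S,(215,125)))])
E
```

```text
[array([186., 146.]), array([189., 153.])]
[array([169., 302.]), array([195., 331.])]
```

View pics/c48.png

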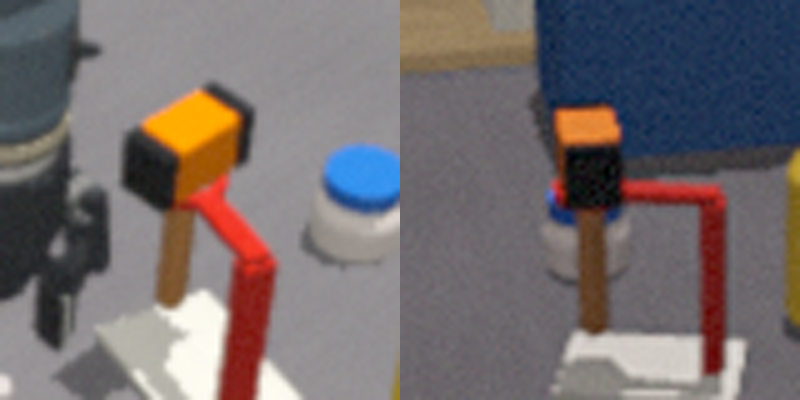

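View pics/a35.png

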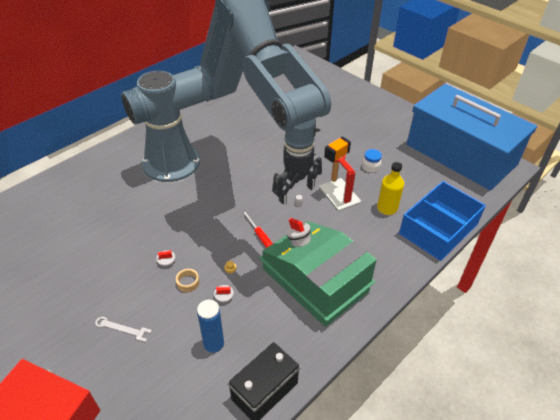

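```bash
python3 -c "
from station import manip
print(manip.sense()['t']); print(manip.sign_off())"
```

```text
33.2
the job is handed in; nothing more can be done
None
```

I hung the mallet in the ring holder, fitted the cap and turned it to its locked position, then handed the job in at about 33 s. The interface gave no verdict, so these results rest on my own last checks.

**What I did**
- **Mallet:** I gripped the head with the tool pointing down. The jaws turned it nearly upright as they closed. I lifted it straight out, lowered it handle-first through the ring and let go.
- **Cap:** I took the largest cap by its bar ends and tilted it to about 24° against its wooden ring. I then pushed it onto the neck along its axis until about 10 N of spring force. I turned it clockwise, about 45° with the end grip. I regripped across the bar for the rest, up to the stop.

**What the last pictures showed**
- **Mallet:** It hangs upright, and its head and handle tip are within about 2 mm of where they should appear.
- **Cap:** The bar lies within about 1° of the neck's x axis and is centred to about 1–2 mm. It is square to about 3°. The grip point is about 35 mm out from the lip, which matches the locked 34 mm.
- **Other things:** Nothing else on the bench has visibly moved, and the gripper was clear of everything.

**What disagreed or failed**
- **Gripper depth:** The cameras showed the open fingertips about 30 mm behind the reported TCP, where the description implies about 2 mm. I set grasp depths from the pictures.
- **Slip:** During the turn the end grip slipped off the bar, with about 29 N sideways and 18 N upward at the wrist. I released and regripped at once.
- **Lock not pulled:** I judged the lock by its height and angle only and did not test it with a pull.

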